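# Load the stoppers into the steriliser case and snap it shut

## Task

Get the stoppers ready for the steriliser: take the white beaker by its handle and tip all six stoppers out of it into the open steel case, without handling the stoppers themselves. Stand the empty beaker upright on the table again, and press the case's hinged cover down until its front catch snaps and holds it fully shut. Leave everything else on the bench where it is.

Things in the scene. Friction and masses are not known exactly. Their poses are not given: they have to be found in the camera images.
- beaker: white plastic beaker, 90 high, tapering from outer diameter 86 at the open rim to 60 at the foot, wall 3, floor 4, 0.11 kg. Origin: centre of its underside, z up. D-shaped handle on its -x side, a flat bar 14 wide (y): top arm z 72-83 out to x -88, upright grip x -88 to -76, z 19-83, bottom arm z 19-28; gap to the wall about 38. Holds six loose stoppers heaped up to about z 62
- beaker_handle (a point): point on the beaker's handle, in the middle of the upright grip, 66 above the underside (x -82 in the beaker's frame); axes as the beaker's
- beaker_lip (a point): point on the beaker's rim opposite the handle (x +43, z 90 in the beaker's frame), the side to pour over
- case: stainless steel steriliser case, an open box 115 (x) x 165 (y) x 55 high, wall 3, fixed to the table; its hinged cover stands open on the +x (far) edge. Origin: centre of its underside; -x is the front, where a sprung leaf catch 36 wide stands 12 out from the middle of the wall, its thumb tip at z 65
- case_in (a point): centre of the inner floor of the case, 3 above the table; axes as the case's; the inside is 109 x 159 x 52
- case_cover (a joint): angle of the case's cover, rad: 0 shut, 1.5 to 1.75 standing open; a stiff hinge holds it at any angle. Steel sheet 119 deep from hinge to front edge, 172 wide, skirt 11, outer face 2 to 4 above the hinge line. Coming down, its front bead meets the catch at 0.115 and needs about 8 N near the front edge to pass it (until 0.06); then the catch snaps and holds it
- cover_hinge (a point): middle of the hinge line, at the far top edge of the case, 55 above the table; the line runs along the case's y
- cover_edge (a point): point on the outer face of the cover, in the middle of its width and 100 from the hinge line; it moves with the cover; x points from the front edge to the hinge and z out of the outer face
- stopper_0: solid dark ball-headed stopper, 34 long: a tapered plug of diameter 16 to 20 with a round head of diameter 26, 14 g; origin in the middle of its length, z along it towards the head; starts heaped in the beaker
- stopper_1: solid dark ball-headed stopper, 34 long: a tapered plug of diameter 16 to 20 with a round head of diameter 26, 14 g; origin in the middle of its length, z along it towards the head; starts heaped in the beaker
- stopper_2: solid dark ball-headed stopper, 34 long: a tapered plug of diameter 16 to 20 with a round head of diameter 26, 14 g; origin in the middle of its length, z along it towards the head; starts heaped in the beaker
- stopper_3: solid dark ball-headed stopper, 34 long: a tapered plug of diameter 16 to 20 with a round head of diameter 26, 14 g; origin in the middle of its length, z along it towards the head; starts heaped in the beaker
- stopper_4: solid dark ball-headed stopper, 34 long: a tapered plug of diameter 16 to 20 with a round head of diameter 26, 14 g; origin in the middle of its length, z along it towards the head; starts heaped in the beaker
- stopper_5: solid dark ball-headed stopper, 34 long: a tapered plug of diameter 16 to 20 with a round head of diameter 26, 14 g; origin in the middle of its length, z along it towards the head; starts heaped in the beaker
- dropper_a: brown dropper bottle with a black bulb, 32x31x90, bystander, origin under its centre
- dropper_b: brown dropper bottle with a red bulb, 32x31x90, bystander, origin under its centre

How it is judged:
By the outcome, as a careful person would: the job done as asked, in the order asked, and still so for the second after the job is handed in, with the robot touching nothing.
It also fails if it takes over 72 s, if anything falls off the work surface, if the arm or the gripper's body presses on something with over 40 N, if the wrist force passes 120 N, or if a joint passes its speed limit or range.

## Robot

A 6-joint arm with a two-finger parallel gripper is mounted at the origin on a cart in front of the work surface, level with it; the furniture and walls round the work are solid. World frame = base frame: x ahead of the robot, y to its left, z up, the work surface at z = 0. Lengths are in m, angles in rad, forces in N, time in s.
With the tool pointing down it reaches from about 0.4 to 0.825 m from the base axis. Payload 7 kg.
Tool frame: the origin (TCP) lies between the finger pads; the fingertips stand tcp_to_tips ahead of it and the grasp point (between the pads) is the TCP (tcp_to_tips is the distance from the TCP to the fingertips, in m); z points along the fingers, y is the direction in which the jaws open and shut (so a half turn about z gives the same grasp; the last joint's range is limited). The gripper opens to 85 mm and grips with 20 to 120 N. Pads are 22 mm wide; open, the fingers measure 114 mm over their backs; the gripper's body (76 mm by 85 mm) begins 54 mm behind the grasp point. The pads swing forward as they close: fully open they stand 13 mm farther back than shut.
Start: joints at [1.581, 0.359, 0.012, 0, -1.224, -0.288], TCP at [0.185, 0.649, 0.25] pointing down, gripper open.
Joint ranges: [-3.07, 3.07], [-1.43, 2.12], [-1.02, 1.25], [-3.03, 1.67], [-3.05, -0], [-3.03, 3.03]. Speed limits (rad/s): [2.39, 2.39, 3.01, 3.14, 3.14, 3.14].

## Interface

Orientations are given as a unit quaternion [w, x, y, z].
In Python, from cell import sense, read_camera, camera_info, sign_off, tcp_to_tips gives the robot as it stands.
- The arm moves only by the tool move_arm, never from a script. Its argument "commands" is a list of rows, each a list of 4 numbers: the shift along the tool's x, y, z in mm, then the turn about the tool's z in rad. A call has 1 to 10 rows; each row is the pose to reach, as a shift and turn from the pose commanded when the call began, along the tool's axes at that moment; what a row does not reach only later rows make up. A row lasts 1/12 s, in which the tool goes at most 41.7 mm and 7.16 degrees, less where a joint would pass 70% of its speed; a pose out of reach is approached as far as the arm can. A call with a gripper value outside its range is refused whole. "fingers" is the finger opening in mm, from 0 to 85.4, set as the call begins (left out, the last holds). The fingers move at their own pace and stop on an object; "newtons" is the grip in N (left out, the last holds). Time passes only in rows, so rows that repeat a pose let the fingers close. It gives the time, the measured TCP pose, the force and the opening at its end, in the units of the state.
- sense(): the state, without advancing time (a new reading comes with each control period).
- read_camera(name): name is "side" or "top"; returns the picture (420x560x3 uint8, red, green, blue); there is no depth.
- camera_info(name): a dict with "fx", "fy", "cx", "cy" (pixels), "R" (3x3) and "t" (3): a world point X has camera coordinates R X + t. Camera axes: x right, y down, z forward; pixel columns grow to the right and rows downward; lengths in m; the calibration is good to about 2 mm. A picture is of the moment at which its call begins. camera_info takes no time and is no camera call.
- sign_off(): hands the job in, once; it reports no verdict.
The state is a dict: "time_s": time; "joint_positions": joint angles; "qd": joint speeds; "joint_torque": joint torques, N m; "tool_pos": TCP position; "ee_rot": TCP orientation; "wrist_force": force on the tool from outside, world axes, zero at the start; "wrist_torque": the same for the moment, N m; "width": opening from 0.0 (shut) to 1.0 (fully open).
Only numpy, scipy, OpenCV 4.12 (cv2) and the standard library are available. Lean on these libraries where they do the work, as an engineer would, in place of code of your own. Each camera call takes 0.05 s, during which the arm holds its last target. There are 200 camera calls.

## Working session

There is one attempt and no reset: what is moved stays moved. The work goes in short steps, Python scripts to look and compute and a tool call to move; the robot and the scene stay as the last step left them, time stands still between calls to the robot, and variables do not carry over. Pictures are saved under pics/ and viewed, on a budget of 10 in all, crops included, one or two more only if the job needs it, and the job is handed in when it is done.

Besides the shell and the picture viewer there is one more tool, called after "Call:" in YAML: its name, and indented under it one key for each argument. move_arm: Moves the arm, as the interface text tells. Its arguments: {"type":"object","properties":{"commands":{"type":"array"},"fingers":{"type":"number"},"newtons":{"type":"number"}},"required":["commands"]}

```bash
ls; mkdir -p pics; python3 - <<'E'
from cell import *
import cv2,numpy as np
for n in("side","top"):
    cv2.imwrite(f"pics/{n}0.png",cv2.resize(read_camera(n),(800,600),interpolation=cv2.INTER_CUBIC)[:,:,::-1])
    c=camera_info(n);print(n,c)
    R=np.array(c["R"]);print(-R.T@np.array(c["t"]))
print(sense(),tcp_to_tips)
E
```

```text
pics
side {'fx': 403.4883587007242, 'fy': 403.4883587007242, 'cx': 282.4274975257846, 'cy': 205.45811598523173, 'R': array([[-0.57185159, -0.82035628,  0.00115936],
       [-0.42846552,  0.29746775, -0.85318827],
       [ 0.69957348, -0.48839381, -0.52160179]]), 't': array([0.30906247, 0.2868212 , 0.50956243])}
[-0.0568455   0.41708841  0.51014285]
top {'fx': 546.4743828762262, 'fy': 546.4743828762262, 'cx': 282.2655224862706, 'cy': 215.73062758308473, 'R': array([[ 0.02946765, -0.99946868,  0.01392899],
       [-0.9806979 , -0.03160336, -0.19295818],
       [ 0.19329586, -0.00797411, -0.98110811]]), 't': array([-0.00501057,  0.5757302 ,  0.8972128 ])}
[0.39133752 0.02034158 0.9914244 ]
{'time_s': 0.1, 'joint_positions': array([ 1.58110036e+00,  3.59305717e-01,  1.11886311e-02, -3.13983374e-04,
       -1.22411991e+00, -2.88089249e-01]), 'qd': array([ 0.0009573 , -0.00280237,  0.00243399, -0.00048148,  0.0002723 ,
       -0.00028372]), 'joint_torque': array([-1.76753929e-03, -5.84763479e+01,  2.94105864e+01,  6.95446953e+00,
       -3.18177219e-03,  3.82604071e-06]), 'tool_pos': array([0.18502068, 0.64873886, 0.24947916]), 'ee_rot': array([ 7.34275391e-04,  9.90362249e-01, -1.38499368e-01, -3.89000476e-05]), 'wrist_force': array([0.91823321, 0.02561343, 0.4262955 ]), 'wrist_torque': array([ 0.00894913, -0.01531036, -0.04198432]), 'width': 1.000574565880281} 0.019
```

View pics/side0.png

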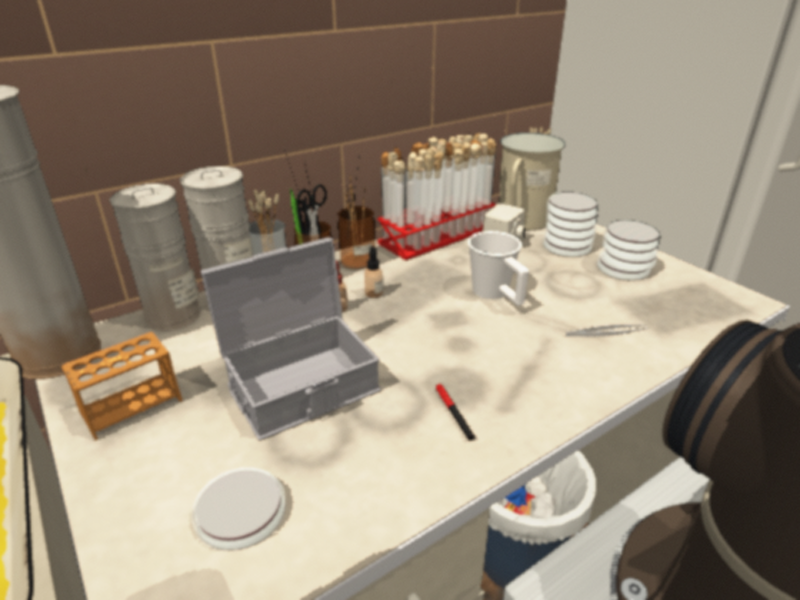

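View pics/top0.png

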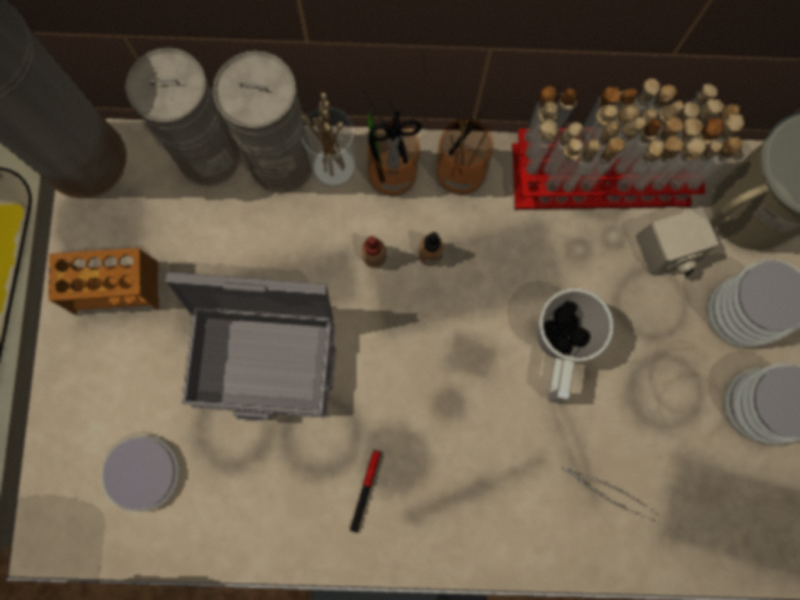

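The top view (800x600) shows the beaker rim centre at about (575,326), with the handle end at (562,398). The case rim corners are at about (195,312), (331,318), (325,413) and (186,405), and the cover's top edge is near y=280. The droppers are at (374,250) and (431,245), behind the case.

```bash
cat > h.py <<'E'
from cell import *
import numpy as np, cv2
from scipy.spatial.transform import Rotation as Ro
def ray(n,u,v,z,s=0.7):
    c=camera_info(n);u=(u+.5)*s-.5;v=(v+.5)*s-.5
    R=np.array(c["R"]);o=-R.T@np.array(c["t"]);d=R.T@np.array([(u-c["cx"])/c["fx"],(v-c["cy"])/c["fy"],1])
    return o+d*(z-o[2])/d[2]
def proj(n,X,s=0.7):
    c=camera_info(n);p=np.asarray(X)@np.array(c["R"]).T+np.array(c["t"])
    uv=p[:,:2]/p[:,2:]*[c["fx"],c["fy"]]+[c["cx"],c["cy"]]
    return (uv+.5)/s-.5
def tool(): 
    s=sense();q=s["ee_rot"];return s["tool_pos"],Ro.from_quat([q[1],q[2],q[3],q[0]])
def go(p,yawdir=None):
    """shift in tool mm to world p; tool-z turn so that tool y axis lies along yawdir (mod pi)"""
    t,R=tool();d=R.inv().apply(np.asarray(p)-t)*1000
    a=0
    if yawdir is not None:
        y=R.inv().apply([*yawdir,0]);a=np.arctan2(-y[0],y[1]);a=(a+np.pi/2)%np.pi-np.pi/2
    return d.round(1),round(a,3)
E
python3 - <<'E'
from h import *
np.set_printoptions(precision=4,suppress=True)
b=ray("top",575,326,.09);h=ray("top",562,398,.083);print("beaker",b,h,h-b)
C=np.array([ray("top",*p,.055) for p in((195,312),(331,318),(325,413),(186,405))]);print(C)
cc=C.mean(0);print(cc,np.linalg.norm(C-np.roll(C,1,0),axis=1))
# refined candidate overlays
for n in("side","top"):
    im=cv2.imread(f"pics/{n}0.png")
    d=(h-b)[:2];a=np.arctan2(-d[1],-d[0]);print("beaker yaw",a)
    M=lambda o,a,P:np.c_[np.array(P)[:,:2]@np.array([[np.cos(a),np.sin(a)],[-np.sin(a),np.cos(a)]])+o[:2],np.array(P)[:,2]]
    t=np.linspace(0,6.28,60)
    e=C[1]-C[0];ca=np.arctan2(e[1],e[0])+np.pi/2;print("case yaw",ca)
    for L in([.0575*np.array([1,1]),]):
        for z in(0,.055):
            P=M(cc,ca,[(x*.0575,y*.0825,z) for x,y in((1,1),(1,-1),(-1,-1),(-1,1))]);cv2.polylines(im,[proj(n,P).round().astype(int)],True,(0,0,255),1)
    for r,z in((.043,.09),(.03,0)):
        cv2.polylines(im,[proj(n,M(b,a,np.c_[r*np.cos(t),r*np.sin(t),0*t+z])).round().astype(int)],True,(0,0,255),1)
    cv2.polylines(im,[proj(n,M(b,a,[(-.043,0,.083),(-.088,0,.083),(-.088,0,.019),(-.04,0,.019)])).round().astype(int)],False,(0,255,0),1)
    for th in(1.5,1.6,1.75):
        P=M(cc,ca,[(.0575-.119*np.cos(th),y,.055+.119*np.sin(th)) for y in(-.086,.086)]);cv2.polylines(im,[proj(n,P).round().astype(int)],False,(255,0,0),1)
    cv2.imwrite(f"pics/ov_{n}.png",im)
a=cv2.imread("pics/ov_top.png")[200:500,150:650];b=cv2.imread("pics/ov_side.png")[200:500,150:650]
cv2.imwrite("pics/ov.png",np.vstack([a,b]))
E
```

```text
beaker [ 0.5544 -0.1892  0.09  ] [ 0.4701 -0.1745  0.083 ] [-0.0843  0.0146 -0.007 ]
[[0.5632 0.2662 0.055 ]
 [0.5611 0.1006 0.055 ]
 [0.4461 0.1023 0.055 ]
 [0.4505 0.2677 0.055 ]]
[0.5052 0.1842 0.055 ] [0.1127 0.1656 0.115  0.1655]
beaker yaw -0.17205469347328278
case yaw -0.012810884463063221
beaker yaw -0.17205469347328278
case yaw -0.012810884463063221
```

View pics/ov.png

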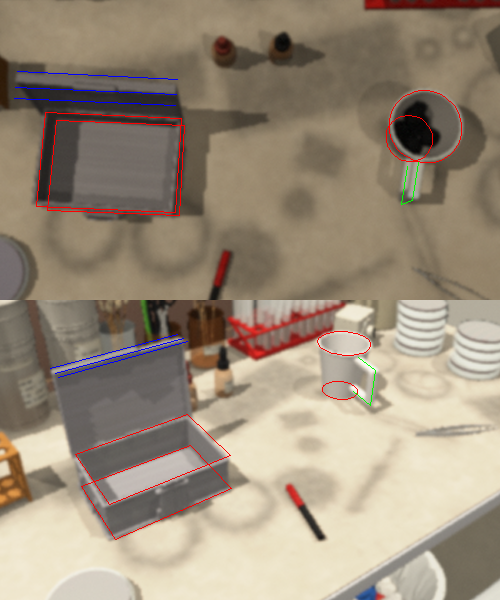

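```bash
python3 - <<'E'
import cv2,numpy as np
a=cv2.imread("pics/top0.png")[280:420,500:650];b=cv2.imread("pics/side0.png")[220:320,450:550]
cv2.imwrite("pics/z.png",np.hstack([cv2.resize(a,(430,400),interpolation=2),cv2.resize(b,(370,400),interpolation=2)]))
E
```

```text
(no output)
```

View pics/z.png

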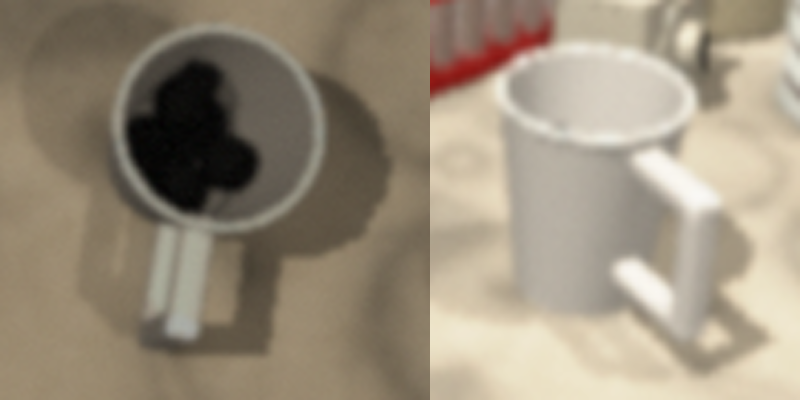

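```bash
python3 - <<'E'
from h import *
np.set_printoptions(precision=4,suppress=True)
b=ray("top",576.2,325.5,.09)[:2];h=ray("top",564,397.5,.083)[:2];m=ray("top",568.5,361.5,.083)[:2];print(b,h,m,np.linalg.norm(h-b))
d=(b-h)/np.linalg.norm(b-h);print("yaw",np.arctan2(d[1],d[0]))
P=b-.082*d;print(P,go([*P,.20],[-d[1],d[0]]),go([*P,.066],[-d[1],d[0]])); t,R=tool();print(R.as_matrix())
E
```

```text
[ 0.555  -0.1906] [ 0.4707 -0.1768] [ 0.5131 -0.1826] 0.08537130516092066
yaw -0.16150440177602113
[ 0.4741 -0.1774] (array([504.6, 715.1,  50.6]), np.float64(-0.116)) (array([504.6, 714.9, 184.6]), np.float64(-0.116))
[[ 0.9616 -0.2743 -0.0003]
 [-0.2743 -0.9616 -0.0014]
 [ 0.0001  0.0015 -1.    ]]
```

Call:
move_arm:
  commands:
    - [335,319,0,0]
    - [335,319,0,0]
    - [335,319,0,0]
    - [335,319,0,0]
    - [335,319,0,0]
    - [335,319,0,0]
    - [335,319,0,0]
    - [335,319,0,-0.116]
    - [335,319,0,-0.116]
    - [335,319,0,-0.116]

```text
time_s: 0.93
tool_pos: [0.3968, 0.2881, 0.2503]
ee_rot: [-0.0, 0.997, -0.08, -0.0]
wrist_force: [1.2, 0.8, -0.1]
width: 1.002
```

```bash
python3 - <<'E'
from h import *
d=np.array([np.cos(-.1615),np.sin(-.1615)])
print(tool()[0],sense()["time_s"],go([.4741,-.1774,.2],[-d[1],d[0]]))
E
```

```text
[0.39677652 0.2881     0.2503036 ] 0.9333 (array([150.8, 447.1,  50.2]), np.float64(0.001))
```

Call:
move_arm:
  commands:
    - [150,447,0,0]
    - [150,447,0,0]
    - [150,447,0,0]
    - [150,447,0,0]
    - [150,447,0,0]
    - [150,447,0,0]
    - [150,447,0,0]
    - [150,447,0,0]
    - [150,447,40,0]
    - [150,447,50,0]

```text
time_s: 1.77
tool_pos: [0.4634, -0.1188, 0.2244]
ee_rot: [-0.0, 0.997, -0.081, 0.002]
wrist_force: [2.1, 0.5, 0.1]
width: 1.005
```

```bash
python3 - <<'E'
from h import *
d=np.array([np.cos(-.1615),np.sin(-.1615)])
print(tool()[0],sense()["time_s"],go([.4741,-.1774,.066],[-d[1],d[0]]))
E
```

```text
[ 0.46344596 -0.11877731  0.22442687] 1.7667 (array([ 19.5,  56.3, 158.4]), np.float64(-0.0))
```

Call:
move_arm:
  commands:
    - [19,56,20,0]
    - [19,56,40,0]
    - [19,56,60,0]
    - [19,56,60,0]
    - [19,56,60,0]
  fingers: 50

```text
time_s: 2.18
tool_pos: [0.4718, -0.1752, 0.1628]
ee_rot: [0.0, 0.997, -0.081, -0.002]
wrist_force: [0.9, 0.8, 1.0]
width: 0.587
```

```bash
python3 - <<'E'
from h import *
d=np.array([np.cos(-.1615),np.sin(-.1615)])
s=sense();print(tool()[0],s["width"],s["wrist_force"],go([.4741,-.1774,.066],[-d[1],d[0]]))
E
```

```text
[ 0.47175048 -0.17523739  0.16280901] 0.5871110570104179 [0.90240222 0.77110403 0.97532216] (array([ 3. ,  1.7, 96.8]), np.float64(-0.001))
```

Call:
move_arm:
  commands:
    - [2,1,30,0]
    - [2,1,60,0]
    - [2,1,80,0]
    - [2,1,90,0]
    - [2,1,97,0]
    - [2,1,97,0]
    - [2,1,97,0]

```text
time_s: 2.77
tool_pos: [0.4755, -0.176, 0.0678]
ee_rot: [0.0, 0.997, -0.08, 0.001]
wrist_force: [-0.8, 0.3, -0.1]
width: 0.586
```

```bash
python3 - <<'E'
from h import *
d=np.array([np.cos(-.1615),np.sin(-.1615)])
s=sense();print(tool()[0],s["width"],s["wrist_force"],go([.4741,-.1774,.066],[-d[1],d[0]]))
a=cv2.resize(read_camera("top")[180:310,330:470],(420,390),interpolation=2);b=cv2.resize(read_camera("side")[130:260,280:420],(420,390),interpolation=2)
cv2.imwrite("pics/g.png",cv2.resize(np.hstack([a,b]),(800,371))[:,:,::-1])
E
```

```text
[ 0.47548103 -0.17596767  0.06776887] 0.5860853848938155 [-0.84162334  0.30029596 -0.10758337] (array([-1.1,  1.6,  1.8]), np.float64(0.001))
```

View pics/g.png

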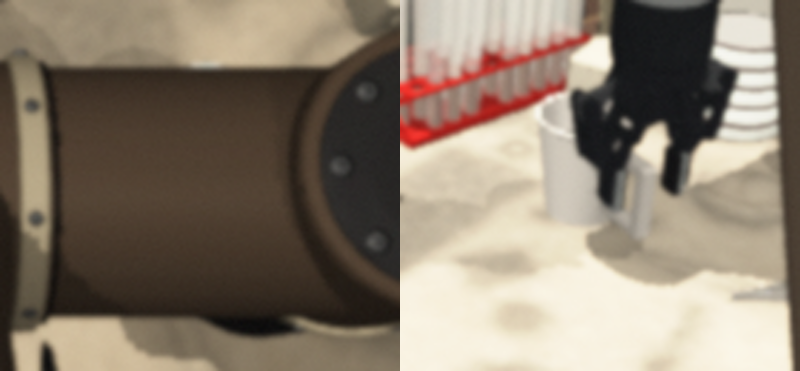

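The side view shows the fingers straddling the upright grip, with the beaker undisturbed. I'll close firmly so it stays upright while carried.

Call:
move_arm:
  commands:
    - [-1,1,0,0]
    - [-1,1,0,0]
    - [-1,1,0,0]
    - [-1,1,0,0]
    - [-1,1,0,0]
    - [-1,1,0,0]
  fingers: 0
  newtons: 100

```text
time_s: 3.37
tool_pos: [0.4735, -0.1772, 0.0672]
ee_rot: [0.0, 0.997, -0.081, 0.0]
wrist_force: [-2.3, 1.4, 6.2]
width: 0.147
```

Call:
move_arm:
  commands:
    - [-1,1,-10,0]
    - [-1,1,-20,0]
    - [-1,1,-30,0]
    - [-1,1,-40,0]
    - [-1,1,-60,0]
    - [-1,1,-60,0]

```text
time_s: 3.87
tool_pos: [0.4743, -0.1782, 0.1306]
ee_rot: [0.0, 0.997, -0.08, 0.003]
wrist_force: [1.2, 0.8, -2.1]
width: 0.144
```

```bash
python3 - <<'E'
from h import *
s=sense();print(tool()[0],s["width"],s["wrist_force"],s["wrist_torque"])
b=cv2.resize(read_camera("side")[100:260,260:440],(800,711),interpolation=2)[:600]
cv2.imwrite("pics/l.png",b[:,:,::-1])
E
```

```text
[ 0.47425068 -0.17819971  0.13063308] 0.14366048280491073 [ 1.19618602  0.77006693 -2.05606443] [ 0.03945735 -0.02728596  0.01008698]
```

View pics/l.png

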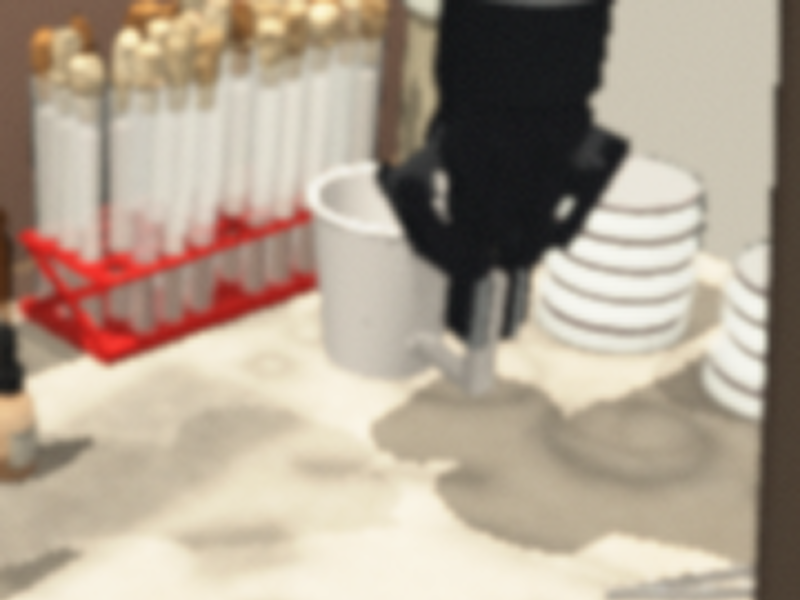

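```bash
cat >> h.py <<'E'
def case(x,y,z):
    a=-.02;return np.array([.5052+x*np.cos(a)-y*np.sin(a),.1842+x*np.sin(a)+y*np.cos(a),z])
CY=[np.sin(.02),np.cos(.02)]
E
python3 - <<'E'
from h import *
print(go(case(-.0675,-.038,.2),CY))
E
```

```text
(array([ -88.3, -315.5,  -71.1]), np.float64(-0.142))
```

Call:
move_arm:
  commands:
    - [0,0,-20,0]
    - [0,-10,-45,0]
    - [-10,-30,-71,0]
    - [-20,-60,-71,-0.02]
    - [-30,-95,-71,-0.04]
    - [-40,-130,-71,-0.06]
    - [-50,-165,-71,-0.08]
    - [-60,-200,-71,-0.1]
    - [-70,-235,-71,-0.12]
    - [-78,-270,-71,-0.142]

```text
time_s: 4.75
tool_pos: [0.4375, 0.1026, 0.1976]
ee_rot: [-0.0, 1.0, -0.009, -0.0]
wrist_force: [1.5, 0.3, -2.5]
width: 0.148
```

```bash
python3 - <<'E'
from h import *
print(tool()[0],go(case(-.0675,-.038,.2),CY))
E
```

```text
[0.43748147 0.10264598 0.19760623] (array([ -1.4, -44.9,  -2.4]), np.float64(0.001))
```

Now decelerate over the front wall and loosen the grip in stages so that the beaker swings mouth-down.

Call:
move_arm:
  commands:
    - [-1,-20,-3,0]
    - [-1,-33,-3,0]
    - [-1,-42,-3,0]
    - [-1,-45,-3,0]
    - [-1,-45,-3,0]
    - [-1,-45,-3,0]
  newtons: 50

```text
time_s: 5.25
tool_pos: [0.4384, 0.1452, 0.2002]
ee_rot: [0.0, 1.0, -0.01, -0.0]
wrist_force: [0.4, -0.3, -2.0]
width: 0.146
```

```bash
python3 - <<'E'
from h import *
s=sense();print(s["tool_pos"],s["wrist_force"],s["wrist_torque"],s["width"])
E
```

```text
[0.43837997 0.14523148 0.20019586] [ 0.3962346  -0.25954595 -2.02663228] [ 0.01416113  0.15568906 -0.01923379] 0.1462151215948118
```

Call:
move_arm:
  commands:
    - [0,0,0,0]
    - [0,0,0,0]
    - [0,0,0,0]
    - [0,0,0,0]
  newtons: 20

```text
time_s: 5.58
tool_pos: [0.4386, 0.1457, 0.2006]
ee_rot: [-0.0, 1.0, -0.01, 0.0]
wrist_force: [-0.6, 0.2, -2.3]
width: 0.152
```

```bash
python3 - <<'E'
from h import *
s=sense();print(s["tool_pos"],s["wrist_force"],s["wrist_torque"],s["width"])
b=cv2.resize(read_camera("side")[90:310,120:400],(760,597),interpolation=2)
cv2.imwrite("pics/p1.png",b[:,:,::-1])
E
```

```text
[0.43860311 0.14566755 0.20056088] [-0.55557981  0.18905367 -2.2730942 ] [0.08018651 0.09665542 0.03571694] 0.15156520750039085
```

View pics/p1.png

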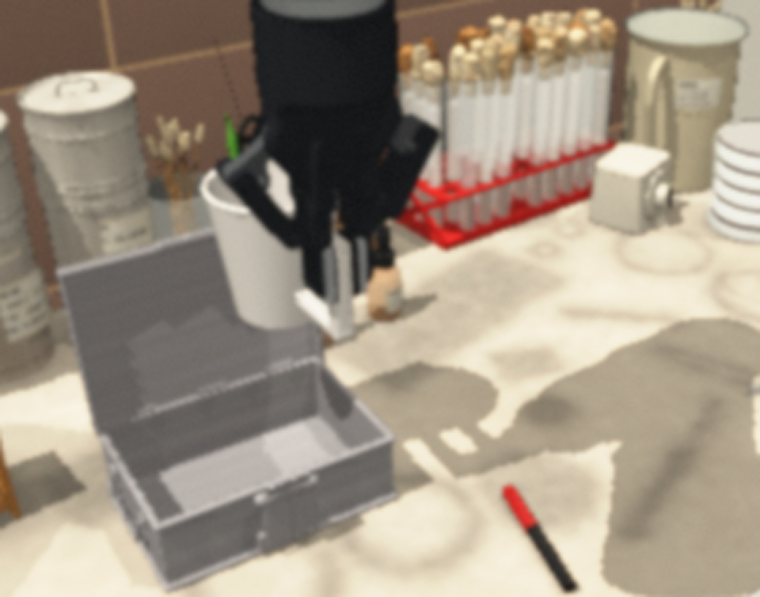

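The beaker stays upright even at 20 N, so pad friction won't let it swing. I'll lever the foot against the case's -y end wall instead: that side is in reach and clear of the catch and the cover. First I back off and turn it 90°.

Call:
move_arm:
  commands:
    - [0,20,0,0]
    - [0,50,0,0]
    - [0,85,0,0]
    - [0,120,0,-0.1]
    - [0,150,0,-0.2]
    - [0,170,0,-0.3]
    - [5,175,0,-0.42]
    - [15,175,0,-0.54]
    - [25,175,0,-0.66]
    - [35,175,0,-0.78]
  newtons: 60

```text
time_s: 6.47
tool_pos: [0.4705, -0.0301, 0.2007]
ee_rot: [0.0, 0.928, 0.373, 0.0]
wrist_force: [0.2, -0.1, -1.4]
width: 0.152
```

```bash
python3 - <<'E'
from h import *
s=sense();print(s["tool_pos"],s["joint_positions"].round(2),go([.497,-.024,.2],[1,-.02]),s["time_s"])
E
```

```text
[ 0.47046798 -0.0300589   0.20071023] [ 0.36  0.06 -0.49  0.   -1.02  1.98] (array([23.3, 14. ,  0.7]), np.float64(-0.785)) 6.4667
```

Call:
move_arm:
  commands:
    - [3,2,0,-0.11]
    - [6,4,0,-0.22]
    - [9,6,0,-0.33]
    - [12,8,0,-0.44]
    - [15,10,0,-0.55]
    - [19,12,0,-0.66]
    - [23,14,0,-0.75]
    - [23,14,0,-0.785]
    - [23,14,0,-0.785]
    - [23,14,0,-0.785]

```text
time_s: 7.3
tool_pos: [0.4964, -0.0239, 0.2005]
ee_rot: [0.0, 0.717, 0.697, -0.0]
wrist_force: [-1.0, 0.2, -1.9]
width: 0.146
```

```bash
python3 - <<'E'
from h import *
s=sense();print(s["tool_pos"],s["joint_positions"].round(2),go([.497,-.024,.107],[1,-.02]),s["time_s"],s["wrist_torque"])
b=cv2.resize(read_camera("side")[90:310,150:430],(760,597),interpolation=2)
cv2.imwrite("pics/p2.png",b[:,:,::-1])
E
```

```text
[ 0.49635986 -0.02393185  0.20047934] [ 0.35  0.11 -0.44  0.   -1.02  2.77] (array([-0. ,  0.7, 93.5]), np.float64(-0.007)) 7.3 [-0.19105213  0.02268727  0.02729938]
```

View pics/p2.png

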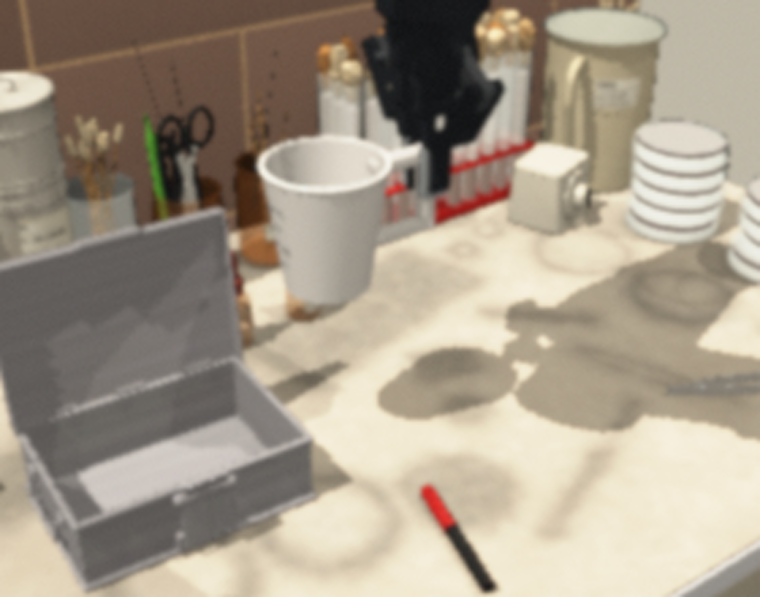

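The beaker is held upright and points along +y, with the foot just short of the case's right end wall. Lower it so the foot overlaps the wall height.

Call:
move_arm:
  commands:
    - [0,1,25,0]
    - [0,1,55,0]
    - [0,1,80,0]
    - [0,1,95,0]
    - [0,1,99,0]
    - [0,1,99,0]
    - [0,1,99,0]

```text
time_s: 7.93
tool_pos: [0.498, -0.0238, 0.1023]
ee_rot: [0.0, 0.716, 0.698, 0.0]
wrist_force: [0.4, 0.0, -2.5]
width: 0.148
```

Call:
move_arm:
  commands:
    - [8,0,0,0]
    - [14,0,0,0]
    - [17,0,-7,0]
    - [21,0,-14,0]
    - [25,0,-21,0]
    - [30,0,-28,0]
    - [35,0,-34,0]
    - [40,0,-40,0]
    - [40,0,-40,0]
  newtons: 20

```text
time_s: 8.68
tool_pos: [0.499, 0.0165, 0.1436]
ee_rot: [0.001, 0.716, 0.698, 0.001]
wrist_force: [-0.2, -5.7, 4.3]
width: 0.148
```

```bash
python3 - <<'E'
from h import *
s=sense();print(s["tool_pos"],s["wrist_force"],s["time_s"],s["wrist_torque"])
b=cv2.resize(read_camera("side")[90:310,150:430],(760,597),interpolation=2)
cv2.imwrite("pics/p3.png",b[:,:,::-1])
E
```

```text
[0.49902109 0.01653484 0.14363605] [-0.17470026 -5.65851724  4.32935888] 8.6833 [-2.28352519  0.38676426  0.03046152]
```

View pics/p3.png

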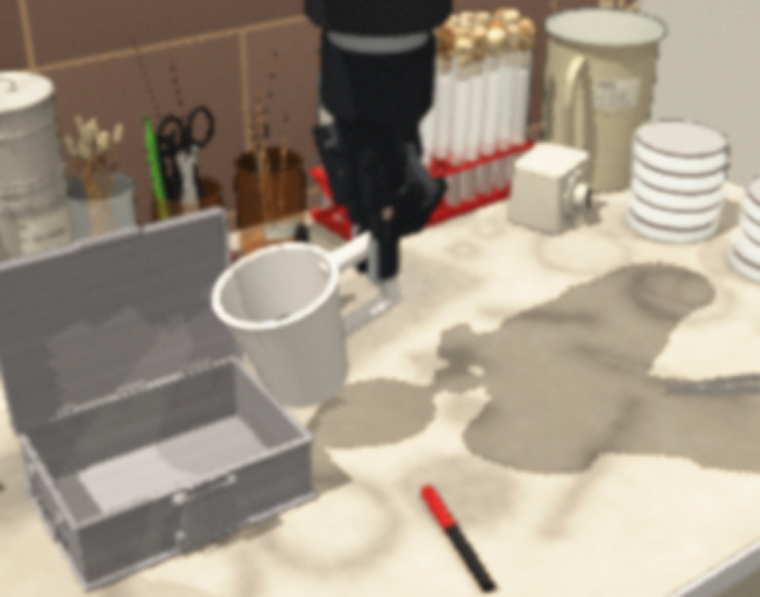

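The beaker is tilting about the wall as planned, roughly 20° so far. Continue.

Call:
move_arm:
  commands:
    - [6,0,-6,0]
    - [12,0,-11,0]
    - [19,0,-16,0]
    - [26,0,-20,0]
    - [33,0,-24,0]
    - [40,0,-28,0]
    - [47,0,-31,0]
    - [55,0,-33,0]
    - [63,0,-35,0]
    - [71,0,-37,0]

```text
time_s: 9.57
tool_pos: [0.5004, 0.0886, 0.1786]
ee_rot: [-0.0, 0.716, 0.698, 0.001]
wrist_force: [0.0, -0.8, -2.0]
width: 0.147
```

Call:
move_arm:
  commands:
    - [8,0,-1,0]
    - [16,0,-1,0]
    - [24,0,-1,0]
    - [32,0,0,0]
    - [40,0,2,0]
    - [48,0,4,0]
    - [56,0,6,0]
    - [64,0,8,0]
    - [64,0,8,0]
    - [64,0,8,0]

```text
time_s: 10.4
tool_pos: [0.5018, 0.1515, 0.1702]
ee_rot: [-0.0, 0.716, 0.698, -0.0]
wrist_force: [-0.9, -0.1, -3.4]
width: 0.149
```

```bash
python3 - <<'E'
from h import *
s=sense();print(s["tool_pos"],s["wrist_force"],s["time_s"],s["wrist_torque"])
b=cv2.resize(read_camera("side")[90:310,150:430],(760,597),interpolation=2)
cv2.imwrite("pics/p4.png",b[:,:,::-1])
E
```

```text
[0.50176793 0.15150039 0.17021857] [-0.93854611 -0.0737826  -3.39469334] 10.4 [-0.05390563  0.04158995 -0.00278469]
```

View pics/p4.png

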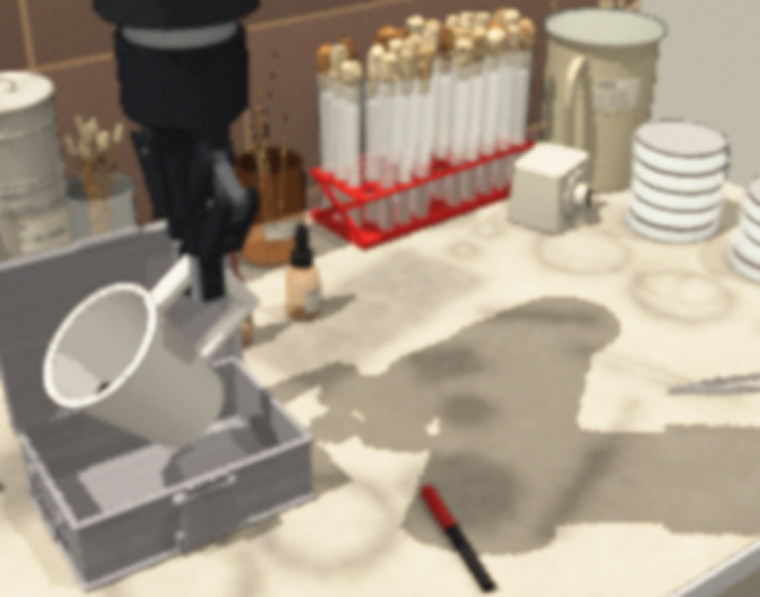

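The beaker is at about 48° but rode over the wall without turning further, and the stoppers are still inside. I'll lift, go back outside the wall, hook it with more overlap (about 35 mm up the side) and repeat the arc.

Call:
move_arm:
  commands:
    - [0,0,-20,0]
    - [-10,0,-32,0]
    - [-35,0,-32,0]
    - [-65,0,-32,0]
    - [-95,0,-32,0]
    - [-115,-1,-32,0]
    - [-116,-2,-20,0]
    - [-116,-3,-5,0]
    - [-116,-4,8,0]
    - [-116,-4,8,0]
  newtons: 40

```text
time_s: 11.28
tool_pos: [0.4932, 0.0341, 0.1604]
ee_rot: [-0.001, 0.717, 0.697, -0.002]
wrist_force: [-0.5, -0.4, -1.9]
width: 0.15
```

```bash
python3 - <<'E'
from h import *
s=sense();print(s["tool_pos"],s["wrist_force"],s["time_s"],s["wrist_torque"])
E
```

```text
[0.49317623 0.03411182 0.16044127] [-0.50107153 -0.44107853 -1.86041608] 11.2833 [-0.16239196  0.11845483 -0.0358074 ]
```

Call:
move_arm:
  commands:
    - [7,0,0,0]
    - [13,0,0,0]
    - [19,0,-2,0]
    - [25,0,-4,0]
    - [31,0,-5,0]
    - [37,0,-6,0]
    - [43,0,-7,0]
    - [50,0,-8,0]
    - [57,0,-9,0]
    - [64,0,-9,0]
  newtons: 20

```text
time_s: 12.12
tool_pos: [0.4974, 0.0994, 0.1739]
ee_rot: [0.001, 0.716, 0.698, 0.0]
wrist_force: [-1.1, -6.3, 9.3]
width: 0.148
```

```bash
python3 - <<'E'
from h import *
s=sense();print(s["tool_pos"],s["wrist_force"],s["time_s"],s["wrist_torque"])
b=cv2.resize(read_camera("side")[90:310,150:430],(760,597),interpolation=2)
cv2.imwrite("pics/p5.png",b[:,:,::-1])
E
```

```text
[0.49738313 0.09941774 0.17387466] [-1.07532463 -6.25961156  9.33467675] 12.1167 [-2.65805948  0.69744048 -0.03086929]
```

View pics/p5.png

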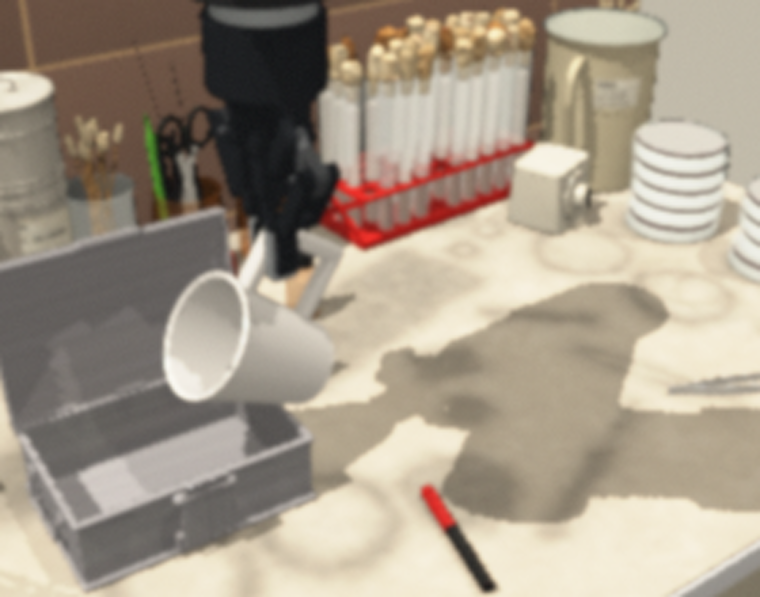

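The tilt is about 63° with the wall contact holding. Continue over and down.

Call:
move_arm:
  commands:
    - [5,0,3,0]
    - [11,0,4,0]
    - [17,0,5,0]
    - [23,0,6,0]
    - [29,0,8,0]
    - [35,0,10,0]
    - [40,0,12,0]
    - [45,0,14,0]
    - [50,0,16,0]
    - [54,0,18,0]

```text
time_s: 13.0
tool_pos: [0.4998, 0.155, 0.1563]
ee_rot: [0.001, 0.715, 0.699, 0.002]
wrist_force: [-0.2, -1.9, 9.1]
width: 0.148
```

Call:
move_arm:
  commands:
    - [4,0,3,0]
    - [8,0,5,0]
    - [12,0,8,0]
    - [16,0,11,0]
    - [20,0,14,0]
    - [24,0,17,0]
    - [27,0,20,0]
    - [27,0,20,0]
    - [27,0,20,0]

```text
time_s: 13.75
tool_pos: [0.5012, 0.1834, 0.1364]
ee_rot: [0.001, 0.715, 0.699, 0.004]
wrist_force: [1.1, 2.9, 8.1]
width: 0.15
```

```bash
python3 - <<'E'
from h import *
s=sense();print(s["tool_pos"],s["wrist_force"],s["time_s"],s["wrist_torque"])
b=cv2.resize(read_camera("side")[90:310,150:430],(760,597),interpolation=2)
cv2.imwrite("pics/p6.png",b[:,:,::-1])
E
```

```text
[0.5012068  0.18340565 0.13640008] [1.1081675  2.89447288 8.10415319] 13.75 [ 1.06052277 -0.3307897   0.05359341]
```

View pics/p6.png

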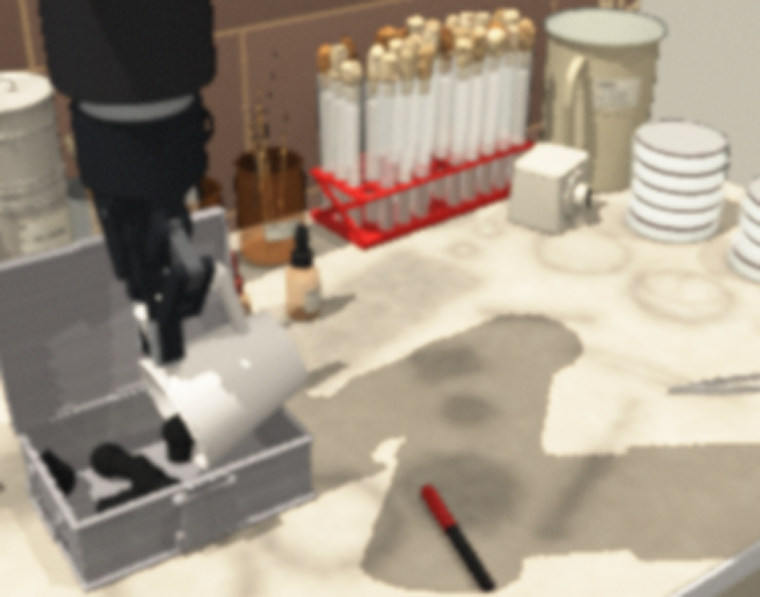

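The beaker is now about 110° over. Stoppers lie in the case and one is at the mouth. I'll lift it at this tilt with a little shake.

Call:
move_arm:
  commands:
    - [0,0,-8,0]
    - [0,0,-16,0]
    - [8,0,-24,0]
    - [-4,0,-30,0]
    - [8,0,-34,0]
    - [-4,0,-38,0]
    - [8,0,-40,0]
    - [0,0,-40,0]
    - [0,0,-40,0]
    - [0,0,-40,0]
  newtons: 60

```text
time_s: 14.63
tool_pos: [0.4984, 0.1801, 0.1736]
ee_rot: [-0.0, 0.716, 0.698, -0.0]
wrist_force: [-0.6, -0.6, -2.1]
width: 0.149
```

```bash
python3 - <<'E'
from h import *
s=sense();print(s["tool_pos"],s["wrist_force"],s["time_s"],s["wrist_torque"],s["width"])
b=read_camera("side")
cv2.imwrite("pics/p7s.png",b[:,:,::-1])
c=cv2.resize(b[180:310,150:290],(646,600),interpolation=2)
c=np.clip(c.astype(float)*2,0,255)
cv2.imwrite("pics/p7.png",c[:,:,::-1])
E
```

```text
[0.49843559 0.18009889 0.17360101] [-0.60279573 -0.62347654 -2.09374751] 14.6333 [3.95444271e-02 9.13838790e-05 7.74142822e-03] 0.1494788719341757[ WARN:0@0.674] global loadsave.cpp:1063 imwrite_ Unsupported depth image for selected encoder is fallbacked to CV_8U.
```

View pics/p7.png

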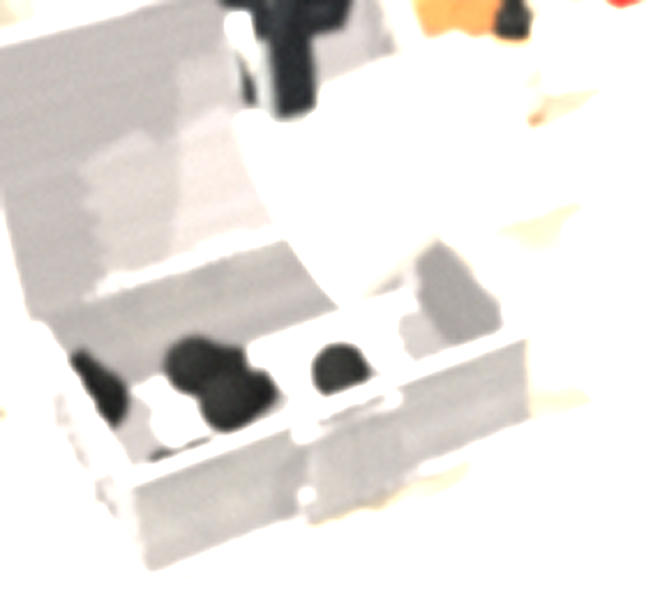

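The brightened side crop shows stoppers on the case floor and none over the rim. Now I'll turn the beaker back up: hook the lip on the inside of the end wall and draw back towards -y.

Call:
move_arm:
  commands:
    - [-15,0,5,0]
    - [-32,0,9,0]
    - [-48,0,9,0]
    - [-57,0,8,0]
    - [-66,0,7,0]
    - [-75,0,7,0]
    - [-84,0,8,0]
    - [-94,0,9,0]
    - [-104,0,10,0]
    - [-110,0,11,0]
  newtons: 20

```text
time_s: 15.52
tool_pos: [0.4956, 0.0691, 0.1624]
ee_rot: [-0.0, 0.716, 0.698, -0.0]
wrist_force: [-1.0, 0.4, -1.4]
width: 0.149
```

```bash
python3 - <<'E'
from h import *
s=sense();print(s["tool_pos"],s["wrist_force"],s["time_s"],s["wrist_torque"],s["width"])
b=cv2.resize(read_camera("side")[90:310,150:430],(760,597),interpolation=2)
cv2.imwrite("pics/p8.png",b[:,:,::-1])
E
```

```text
[0.49560858 0.06907476 0.16236283] [-1.04587471  0.38451975 -1.43968094] 15.5167 [ 0.04448087 -0.00321212 -0.04717344] 0.14922049151870478
```

View pics/p8.png

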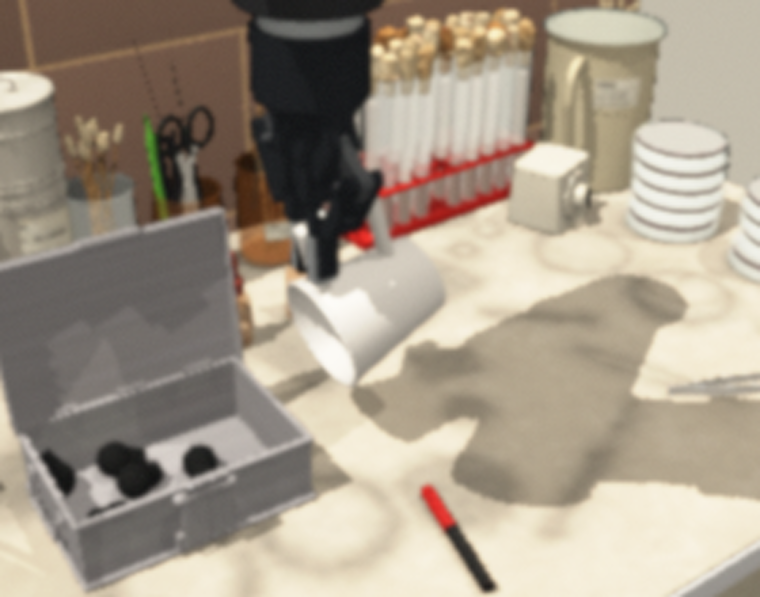

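```bash
python3 - <<'E'
from h import *
P=tool()[0]
for th in range(95,151,5):
    t=np.radians(th);f=lambda x,z:P+np.array([0,x*np.cos(t)+z*np.sin(t),-x*np.sin(t)+z*np.cos(t)])/1000
    X=[f(125,23),f(39,23),f(112,-67),f(52,-67),f(-6,-48)]
    print(th,((proj("side",X,1.)-[150,90])*2.714).round().astype(int).tolist(),f(125,23)[2].round(3))
E
```

```text
95 [[304, 407], [292, 309], [402, 345], [398, 279], [372, 218]] 0.036
100 [[317, 402], [296, 310], [412, 334], [402, 269], [371, 213]] 0.035
105 [[329, 397], [301, 310], [421, 322], [406, 260], [369, 208]] 0.035
110 [[342, 390], [306, 309], [429, 309], [409, 251], [367, 204]] 0.037
115 [[354, 383], [311, 308], [436, 296], [412, 241], [364, 199]] 0.039
120 [[365, 375], [315, 307], [443, 283], [413, 232], [361, 196]] 0.042
125 [[377, 366], [320, 305], [449, 269], [414, 222], [358, 192]] 0.047
130 [[387, 356], [325, 303], [454, 255], [415, 213], [355, 189]] 0.052
135 [[397, 346], [329, 300], [458, 241], [414, 204], [351, 187]] 0.057
140 [[407, 335], [334, 297], [461, 227], [413, 195], [346, 185]] 0.064
145 [[416, 323], [338, 294], [463, 213], [411, 186], [342, 183]] 0.072
150 [[424, 311], [342, 290], [464, 199], [409, 178], [337, 182]] 0.08
```

The mouth is now outside the end wall and the beaker is still at about 115° (the lip matches the projection (354,383)). I'll drag the lip lightly on the clear table towards -y to turn it back.

Call:
move_arm:
  commands:
    - [-5,0,20,0]
    - [-15,0,33,0]
    - [-25,0,38,0]
    - [-33,0,40,0]
    - [-41,0,41,0]
    - [-49,0,41,0]
    - [-57,0,41,0]
    - [-65,0,40,0]

```text
time_s: 16.23
tool_pos: [0.4944, 0.0046, 0.1231]
ee_rot: [0.0, 0.716, 0.698, 0.0]
wrist_force: [-0.4, -0.1, -0.6]
width: 0.144
```

```bash
python3 - <<'E'
from h import *
s=sense();print(s["tool_pos"],s["wrist_force"],s["time_s"],s["wrist_torque"],s["width"])
E
```

```text
[0.49441537 0.00455024 0.12305093] [-0.42679072 -0.14886949 -0.59334025] 16.2333 [ 0.05554017  0.03403888 -0.0360109 ] 0.14369894270000494
```

Call:
move_arm:
  commands:
    - [-8,0,2,0]
    - [-16,0,4,0]
    - [-24,0,5,0]
    - [-32,0,5,0]
    - [-40,0,5,0]
    - [-48,0,5,0]

```text
time_s: 16.73
tool_pos: [0.4929, -0.0435, 0.1175]
ee_rot: [-0.0, 0.716, 0.698, -0.0]
wrist_force: [-0.0, 0.4, -1.1]
width: 0.148
```

```bash
python3 - <<'E'
from h import *
s=sense();print(s["tool_pos"],s["wrist_force"],s["time_s"],s["wrist_torque"],s["width"])
b=cv2.resize(read_camera("side")[90:310,200:480],(760,597),interpolation=2)
cv2.imwrite("pics/p9.png",b[:,:,::-1])
P=tool()[0]
for th in range(85,151,5):
    t=np.radians(th);f=lambda x,z:P+np.array([0,x*np.cos(t)+z*np.sin(t),-x*np.sin(t)+z*np.cos(t)])/1000
    X=[f(125,23),f(39,23),f(112,-67),f(52,-67),f(-6,-48)]
    print(th,((proj("side",X,1.)-[200,90])*2.714).round().astype(int).tolist(),f(125,23)[2].round(3))
E
```

```text
[ 0.49291121 -0.04354134  0.11751348] [-0.02110496  0.37535503 -1.05926682] 16.7333 [ 0.09748877 -0.05979037 -0.00791193] 0.14797924932912387
85 [[269, 411], [280, 315], [358, 369], [367, 305], [359, 243]] -0.005
90 [[280, 409], [283, 317], [367, 359], [372, 297], [359, 238]] -0.008
95 [[291, 406], [287, 317], [376, 349], [377, 289], [359, 234]] -0.009
100 [[302, 402], [291, 318], [385, 339], [381, 280], [358, 229]] -0.01
105 [[313, 397], [295, 317], [393, 328], [385, 272], [357, 225]] -0.009
110 [[323, 391], [299, 317], [401, 316], [388, 263], [356, 221]] -0.008
115 [[334, 384], [303, 316], [408, 304], [390, 255], [354, 218]] -0.006
120 [[344, 377], [307, 315], [414, 292], [392, 246], [352, 214]] -0.002
125 [[354, 368], [311, 313], [420, 280], [394, 238], [349, 211]] 0.002
130 [[363, 359], [315, 311], [425, 267], [395, 229], [346, 209]] 0.007
135 [[373, 350], [319, 309], [429, 254], [395, 221], [343, 206]] 0.013
140 [[381, 340], [323, 306], [433, 241], [395, 213], [340, 204]] 0.019
145 [[389, 329], [326, 303], [435, 229], [393, 205], [336, 203]] 0.027
150 [[397, 318], [330, 300], [437, 216], [392, 198], [332, 202]] 0.035
```

View pics/p9.png

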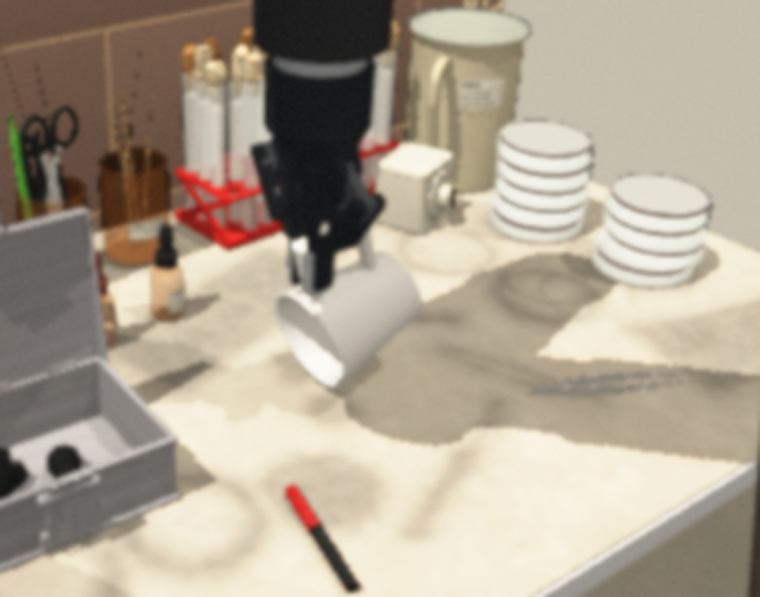

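The beaker is still near 115° and the force reading is only its weight, so the lip has probably not touched yet. Lower further while dragging.

Call:
move_arm:
  commands:
    - [-7,0,3,0]
    - [-14,0,5,0]
    - [-21,0,7,0]
    - [-28,0,8,0]
    - [-35,0,9,0]
    - [-42,0,10,0]

```text
time_s: 17.28
tool_pos: [0.4926, -0.0851, 0.1079]
ee_rot: [0.0, 0.716, 0.698, 0.001]
wrist_force: [0.0, 4.4, 9.8]
width: 0.146
```

Contact now: the friction ratio is about 0.4, which gives a righting moment. Keep dragging.

Call:
move_arm:
  commands:
    - [-8,0,0,0]
    - [-16,0,0,0]
    - [-24,0,0,0]
    - [-32,0,0,0]
    - [-40,0,0,0]
    - [-48,0,0,0]

```text
time_s: 17.78
tool_pos: [0.4911, -0.1334, 0.108]
ee_rot: [0.0, 0.716, 0.698, 0.001]
wrist_force: [-0.1, 2.9, 5.6]
width: 0.145
```

```bash
cat > fit.py <<'E'
from h import *
s=sense();print(s["tool_pos"],s["wrist_force"].round(1),s["time_s"],s["wrist_torque"].round(2),s["width"])
P=s["tool_pos"];b=read_camera("side")
x0=int(proj("side",[P],1.)[0][0])-110;x0=min(max(x0,0),330);c=cv2.resize(b[130:290,x0:x0+200],(750,600),interpolation=2)
cols=[(255,0,0),(0,200,0),(0,0,255),(255,0,255),(0,200,200),(200,200,0)]
import sys
for th,k in zip(map(int,sys.argv[2:]),cols):
    t=np.radians(th);f=lambda x,z:P+np.array([0,x*np.cos(t)+z*np.sin(t),-x*np.sin(t)+z*np.cos(t)])/1000
    X=[f(39,23),f(125,23),f(112,-67),f(52,-67)]
    cv2.polylines(c,[((proj("side",X,1.)-[x0,130])*3.75).round().astype(int)],True,k,1)
    print(th,f(125,23)[1:].round(3),f(112,-67)[1:].round(3))
cv2.imwrite(sys.argv[1],c[:,:,::-1])
E
python3 fit.py pics/q1.png 110 95 80
```

```text
[ 0.49112779 -0.13340401  0.1080343 ] [-0.1  2.9  5.6] 17.7833 [ 1.33 -0.03 -0.03] 0.14489037470137459
110 [-0.155 -0.017] [-0.235  0.026]
95 [-0.121 -0.018] [-0.21   0.002]
80 [-0.089 -0.011] [-0.18  -0.014]
```

View pics/q1.png

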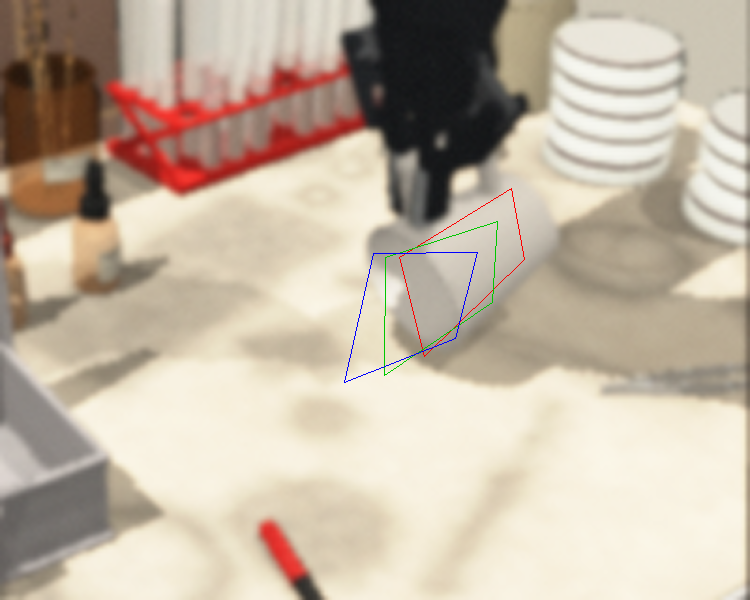

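The dragging did not right it (now about 120°). A better stop is the inner face of the open cover: with the beaker pointing towards the robot (-x), pressing its foot against the cover turns it upright. I'll lift and turn 270° clockwise, which keeps joint 6 in range.

Call:
move_arm:
  commands:
    - [0,0,-30,0]
    - [0,0,-65,0]
    - [0,-10,-100,0.11]
    - [0,-20,-130,0.22]
    - [0,-30,-140,0.33]
    - [0,-40,-140,0.45]
    - [0,-50,-140,0.57]
    - [0,-60,-140,0.69]
    - [0,-65,-140,0.81]
    - [0,-68,-140,0.93]
  newtons: 60

```text
time_s: 18.67
tool_pos: [0.4211, -0.1314, 0.247]
ee_rot: [-0.0, 0.954, 0.3, -0.001]
wrist_force: [0.4, 0.6, -1.0]
width: 0.146
```

Call:
move_arm:
  commands:
    - [0,0,0,0.12]
    - [0,0,0,0.24]
    - [0,0,0,0.36]
    - [0,0,0,0.48]
    - [0,0,0,0.6]
    - [0,0,0,0.72]
    - [0,0,0,0.84]
    - [0,0,0,0.96]
    - [0,0,0,1.08]
    - [0,0,0,1.2]

```text
time_s: 19.5
tool_pos: [0.4218, -0.1314, 0.2468]
ee_rot: [0.0, 0.957, -0.291, -0.001]
wrist_force: [-0.4, -0.6, -1.8]
width: 0.149
```

Call:
move_arm:
  commands:
    - [0,0,0,0.12]
    - [0,0,0,0.24]
    - [0,0,0,0.36]
    - [0,0,0,0.48]
    - [0,0,0,0.6]
    - [0,0,0,0.72]
    - [0,0,0,0.84]
    - [0,0,0,0.96]
    - [0,0,0,1.08]
    - [0,0,0,1.2]

```text
time_s: 20.33
tool_pos: [0.4217, -0.1314, 0.2468]
ee_rot: [-0.001, -0.625, 0.781, 0.001]
wrist_force: [-0.6, 0.3, -1.8]
width: 0.149
```

Call:
move_arm:
  commands:
    - [0,0,0,0.12]
    - [0,0,0,0.24]
    - [0,0,0,0.36]
    - [0,0,0,0.48]
    - [0,0,0,0.6]
    - [0,0,0,0.72]
    - [0,0,0,0.84]
    - [0,0,0,0.96]
    - [0,0,0,1.08]
    - [0,0,0,1.2]

```text
time_s: 21.17
tool_pos: [0.4217, -0.1314, 0.2468]
ee_rot: [-0.001, -0.075, 0.997, 0.0]
wrist_force: [-0.3, -0.5, -2.3]
width: 0.146
```

```bash
python3 - <<'E'
from h import *
s=sense();print(s["tool_pos"],s["joint_positions"].round(2),go([.42,.184,.25],CY),s["time_s"]);print(tool()[1].as_matrix().round(3))
E
```

```text
[ 0.42172855 -0.13140162  0.24680878] [ 0.15 -0.03 -0.48 -0.   -1.13 -1.57] (array([-45.5, 312.1,  -3.2]), np.float64(0.17)) 21.1667
[[-0.989 -0.15  -0.002]
 [-0.15   0.989 -0.   ]
 [ 0.002  0.    -1.   ]]
```

Call:
move_arm:
  commands:
    - [-4,25,-3,0.03]
    - [-9,60,-3,0.06]
    - [-14,95,-3,0.09]
    - [-19,130,-3,0.12]
    - [-24,165,-3,0.15]
    - [-30,205,-3,0.17]
    - [-35,240,-3,0.17]
    - [-40,275,-3,0.17]
    - [-44,300,-3,0.17]
    - [-45,312,-3,0.17]

```text
time_s: 22.0
tool_pos: [0.418, 0.1863, 0.2499]
ee_rot: [-0.0, 0.006, 1.0, -0.0]
wrist_force: [0.6, -0.1, -1.0]
width: 0.149
```

```bash
python3 - <<'E'
from h import *
s=sense();P=s["tool_pos"];print(P,s["joint_positions"].round(2),go([.43,.184,.172],CY),s["time_s"])
b=read_camera("side");c=cv2.resize(b[60:290,100:390],(756,600),interpolation=2)
for th,k in((110,(255,0,0)),(125,(0,200,0)),(140,(0,0,255))):
    t=np.radians(th);f=lambda x,z:P+np.array([-(x*np.cos(t)+z*np.sin(t)),0,-x*np.sin(t)+z*np.cos(t)])/1000
    cv2.polylines(c,[((proj("side",[f(39,23),f(125,23),f(112,-67),f(52,-67)],1.)-[100,60])*2.608).round().astype(int)],True,k,1)
cv2.imwrite("pics/q2.png",c[:,:,::-1])
E
```

```text
[0.41804035 0.18631258 0.24987237] [ 0.85 -0.01 -0.44 -0.   -1.14 -2.43] (array([-12.1,  -2.1,  77.9]), np.float64(0.009)) 22.0
```

View pics/q2.png

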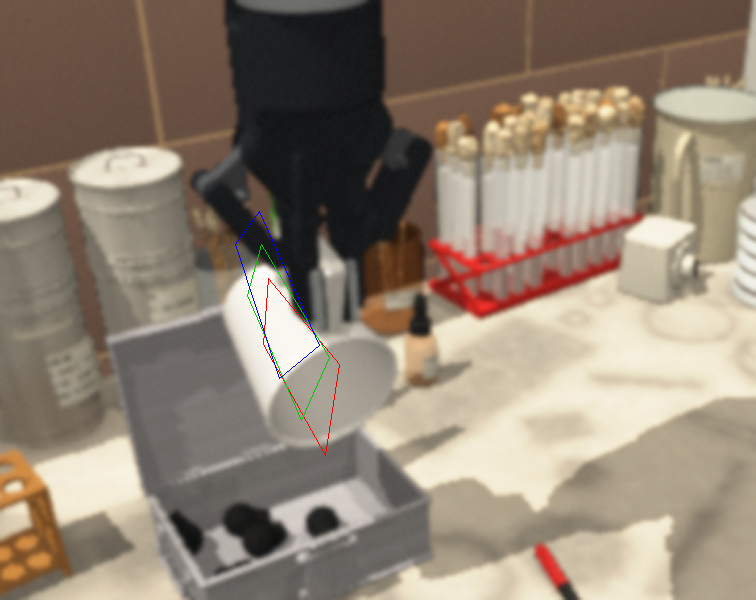

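The interior is clean, so the beaker is empty, and it is at about 122°. Lower it into the case front area, then push the foot against the cover face.

Call:
move_arm:
  commands:
    - [-5,-2,30,0]
    - [-8,-2,60,0]
    - [-10,-2,76,0]
    - [-16,-2,78,0]
    - [-22,-2,78,0]
    - [-28,-2,78,0]
    - [-34,-2,78,0]
    - [-40,-2,78,0]
    - [-46,-2,78,0]
    - [-52,-2,78,0]
  newtons: 20

```text
time_s: 22.88
tool_pos: [0.4712, 0.1816, 0.1731]
ee_rot: [0.0, 0.007, 1.0, 0.0]
wrist_force: [0.6, -0.1, -0.9]
width: 0.146
```

Call:
move_arm:
  commands:
    - [-6,0,0,0]
    - [-12,0,0,0]
    - [-18,0,0,0]
    - [-24,0,0,0]
    - [-30,0,0,0]

```text
time_s: 23.3
tool_pos: [0.4988, 0.1806, 0.1722]
ee_rot: [-0.002, 0.007, 1.0, -0.001]
wrist_force: [-6.5, -0.1, 3.6]
width: 0.147
```

```bash
cat > fx.py <<'E'
from h import *
import sys
s=sense();P=s["tool_pos"];print(P,s["wrist_force"].round(1),s["wrist_torque"].round(2),s["time_s"],s["width"])
b=read_camera("side");c=cv2.resize(b[60:290,100:390],(756,600),interpolation=2)
for th,k in zip(map(int,sys.argv[2:]),((255,0,0),(0,200,0),(0,0,255))):
    t=np.radians(th);f=lambda x,z:P+np.array([-(x*np.cos(t)+z*np.sin(t)),0,-x*np.sin(t)+z*np.cos(t)])/1000
    cv2.polylines(c,[((proj("side",[f(39,23),f(125,23),f(112,-67),f(52,-67)],1.)-[100,60])*2.608).round().astype(int)],True,k,1)
cv2.imwrite(sys.argv[1],c[:,:,::-1])
E
python3 fx.py pics/q3.png 120 100 80
```

```text
[0.49879498 0.18063715 0.17220901] [-6.5 -0.1  3.6] [-0.04  2.86 -0.04] 23.3 0.146599754878685
```

View pics/q3.png

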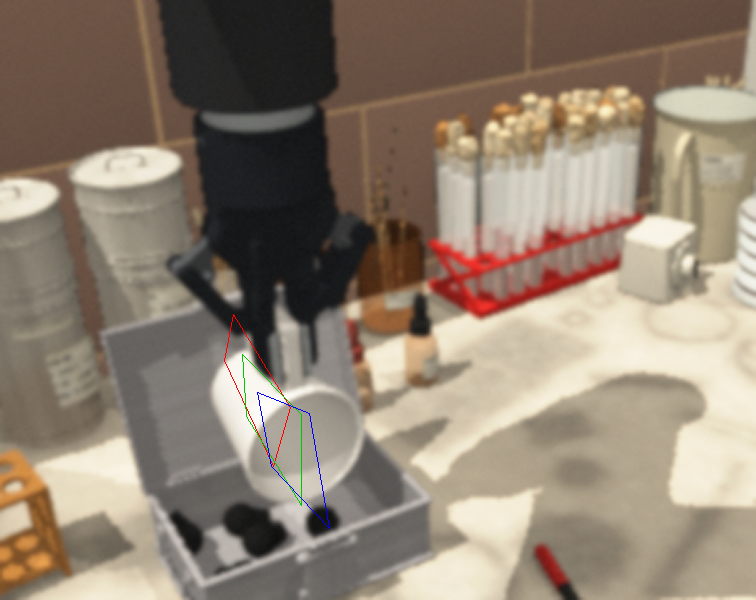

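It's turning (about 103° now, 6.5 N on the cover). Keep pushing.

Call:
move_arm:
  commands:
    - [-6,0,0,0]
    - [-12,0,0,0]
    - [-18,0,0,0]
    - [-24,0,0,0]
    - [-29,0,0,0]
    - [-34,0,0,0]
    - [-39,0,0,0]

```text
time_s: 23.93
tool_pos: [0.5365, 0.1797, 0.1722]
ee_rot: [-0.003, 0.007, 1.0, -0.001]
wrist_force: [-20.1, 0.4, 15.2]
width: 0.151
```

```bash
python3 fx.py pics/q4.png 90 75 60
```

```text
[0.53647332 0.179741   0.17219555] [-20.1   0.4  15.2] [ 0.1   7.64 -0.16] 23.9333 0.15054013079975936
```

View pics/q4.png

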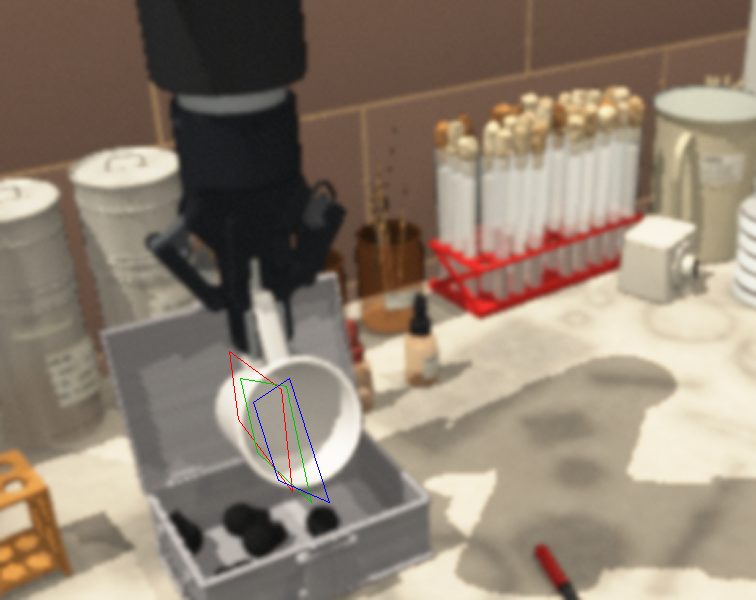

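The tilt is now about 65°, below the point where pressing on the table rights it. Back away, lift, and carry it to the clear table on the right.

Call:
move_arm:
  commands:
    - [15,0,0,0]
    - [30,0,-10,0]
    - [36,0,-35,0]
    - [36,0,-70,0]
    - [36,-20,-80,0]
    - [36,-55,-80,0]
    - [36,-95,-80,0]
    - [36,-135,-80,0]
    - [36,-170,-80,0]
    - [36,-205,-80,0]
  newtons: 50

```text
time_s: 24.82
tool_pos: [0.5009, -0.0256, 0.253]
ee_rot: [0.001, 0.006, 1.0, 0.0]
wrist_force: [1.1, 0.2, -2.0]
width: 0.148
```

Call:
move_arm:
  commands:
    - [0,-35,10,0]
    - [0,-65,30,0]
    - [0,-85,55,0]
    - [0,-95,80,0]
    - [0,-95,90,0]
    - [0,-95,95,0]
    - [0,-95,95,0]

```text
time_s: 25.4
tool_pos: [0.4995, -0.1187, 0.157]
ee_rot: [-0.001, 0.007, 1.0, -0.0]
wrist_force: [0.0, 0.3, -0.8]
width: 0.149
```

```bash
sed -i 's/60:290,100:390/80:310,200:490/;s/\[100,60\]/[200,80]/' fx.py; python3 fx.py pics/q5.png 75 65 55
```

```text
[ 0.49945269 -0.11874168  0.15699567] [ 0.   0.3 -0.8] [-0.03 -0.01  0.  ] 25.4 0.1494357837682312
```

View pics/q5.png

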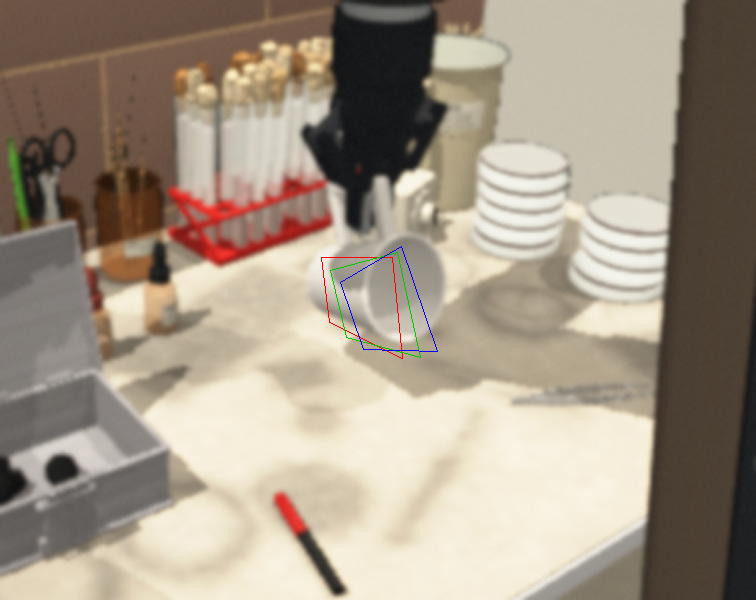

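The beaker hangs at about 70–75° and has slid a little in the pads. Try the foot-edge drag on the table towards +x.

Call:
move_arm:
  commands:
    - [0,0,15,0]
    - [-3,0,27,0]
    - [-9,0,32,0]
    - [-15,0,35,0]
    - [-21,0,38,0]
    - [-27,0,41,0]
  newtons: 20

```text
time_s: 25.95
tool_pos: [0.528, -0.1189, 0.1173]
ee_rot: [0.001, 0.006, 1.0, -0.0]
wrist_force: [-0.2, 0.8, -1.2]
width: 0.146
```

Call:
move_arm:
  commands:
    - [-6,0,3,0]
    - [-12,0,6,0]
    - [-18,0,9,0]
    - [-24,0,11,0]
    - [-30,0,12,0]

```text
time_s: 26.37
tool_pos: [0.5592, -0.1204, 0.1082]
ee_rot: [0.002, 0.006, 1.0, -0.001]
wrist_force: [-3.1, 0.4, 20.9]
width: 0.145
```

```bash
python3 fx.py pics/q6.png 75 60 45
```

```text
[ 0.55921954 -0.12039181  0.10822687] [-3.1  0.4 20.9] [-0.17  1.5  -0.03] 26.3667 0.1451247476385977
```

View pics/q6.png

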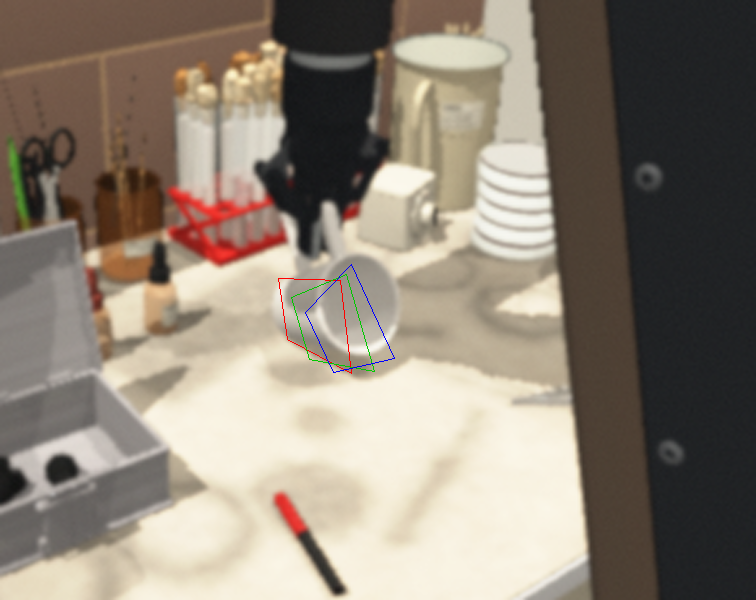

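The beaker now lies along its side on the table (lip and foot both down), so pressing alone won't right it. The cover push did work, so I'll repeat it higher (z≈0.20), where the foot edge can't jam in the case.

Call:
move_arm:
  commands:
    - [10,0,-30,0]
    - [25,0,-65,0]
    - [40,10,-100,0]
    - [55,30,-130,0]
    - [70,60,-142,0]
    - [80,95,-142,0]
    - [88,135,-142,0]
    - [92,175,-142,0]
    - [92,215,-142,0]
    - [92,250,-142,0]
  newtons: 60

```text
time_s: 27.25
tool_pos: [0.4674, 0.1339, 0.2473]
ee_rot: [0.001, 0.006, 1.0, 0.001]
wrist_force: [1.1, -0.2, -0.7]
width: 0.147
```

Call:
move_arm:
  commands:
    - [0,25,0,0]
    - [0,42,10,0]
    - [0,50,25,0]
    - [0,50,40,0]
    - [0,50,48,0]
    - [0,50,48,0]

```text
time_s: 27.75
tool_pos: [0.4675, 0.1811, 0.1967]
ee_rot: [-0.001, 0.007, 1.0, -0.001]
wrist_force: [-0.1, -1.1, -1.1]
width: 0.145
```

Call:
move_arm:
  commands:
    - [-10,0,0,0]
    - [-20,0,0,0]
    - [-30,0,0,0]
    - [-38,0,0,0]
    - [-46,0,0,0]
    - [-53,0,0,0]
    - [-60,0,0,0]
    - [-66,0,0,0]
    - [-72,0,0,0]
  newtons: 20

```text
time_s: 28.5
tool_pos: [0.5409, 0.1806, 0.1985]
ee_rot: [-0.0, 0.007, 1.0, -0.0]
wrist_force: [0.1, 0.4, -1.0]
width: 0.147
```

```bash
sed -i 's/80:310,200:490/60:290,100:390/;s/\[200,80\]/[100,60]/' fx.py; python3 fx.py pics/q7.png 75 60 45
```

```text
[0.54093149 0.18055729 0.19847578] [ 0.1  0.4 -1. ] [-0.01  0.03  0.01] 28.5 0.1472561045016359
```

View pics/q7.png

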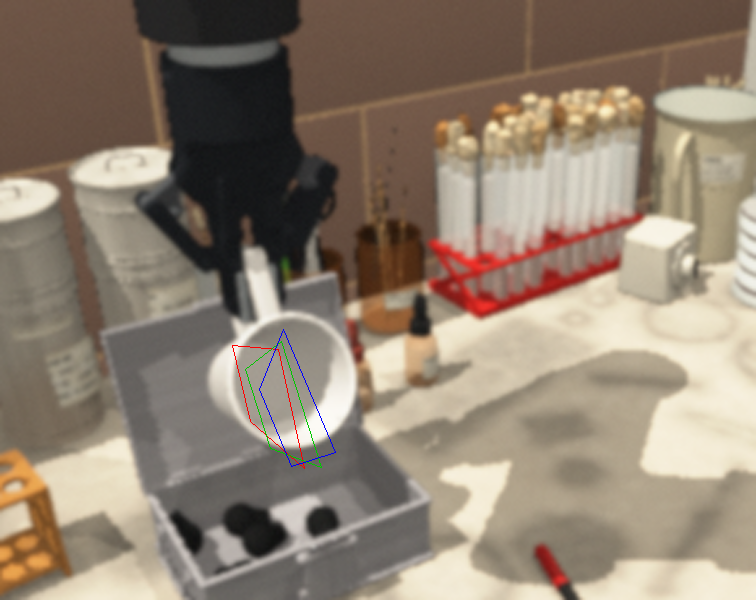

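Call:
move_arm:
  commands:
    - [-6,0,0,0]
    - [-12,0,0,0]
    - [-18,0,0,0]
    - [-24,0,0,0]
    - [-29,0,0,0]
    - [-34,0,0,0]

```text
time_s: 29.05
tool_pos: [0.5735, 0.1801, 0.1994]
ee_rot: [-0.001, 0.006, 1.0, -0.0]
wrist_force: [-7.5, -0.3, 7.5]
width: 0.141
```

```bash
python3 fx.py pics/q8.png 60 45 30
```

```text
[0.57352111 0.18007115 0.19941658] [-7.5 -0.3  7.5] [ 0.12  2.81 -0.02] 29.05 0.14143561202955168
```

View pics/q8.png

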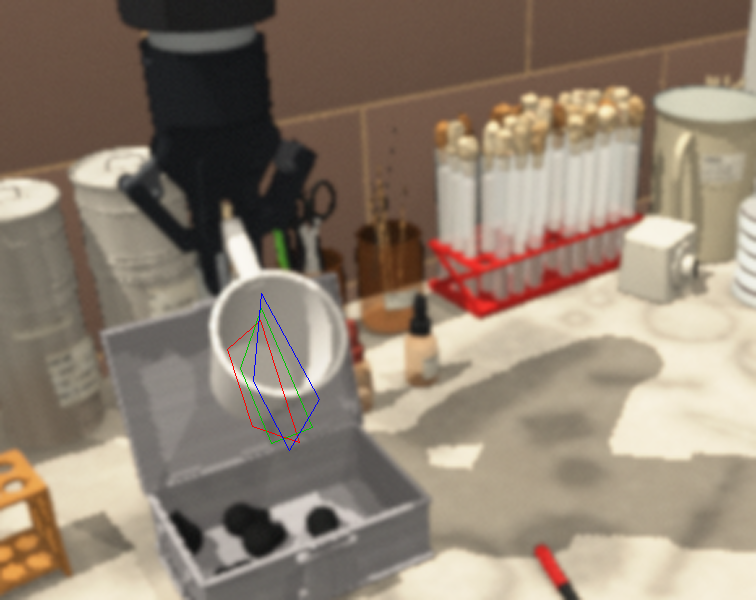

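The tilt is now about 38°, with the handle's lower arm resting on the cover's top edge. Lift straight up, carry to clear table on the right, and press down to stand it.

Call:
move_arm:
  commands:
    - [0,0,-15,0]
    - [0,0,-40,0]
    - [10,0,-70,0]
    - [35,0,-80,0]
    - [55,-15,-80,0]
    - [65,-50,-80,0]
    - [65,-90,-80,0]
    - [65,-130,-80,0]
    - [65,-170,-80,0]
    - [65,-210,-80,0]
  newtons: 50

```text
time_s: 29.93
tool_pos: [0.5063, -0.0305, 0.2792]
ee_rot: [0.001, 0.006, 1.0, 0.0]
wrist_force: [0.9, 0.8, -0.6]
width: 0.144
```

Call:
move_arm:
  commands:
    - [0,-40,0,0]
    - [0,-70,20,0]
    - [-5,-90,50,0]
    - [-10,-100,85,0]
    - [-10,-100,115,0]
    - [-10,-100,130,0]
    - [-10,-100,135,0]
    - [-10,-100,135,0]

```text
time_s: 30.6
tool_pos: [0.5148, -0.1293, 0.1425]
ee_rot: [-0.001, 0.007, 1.0, -0.0]
wrist_force: [0.1, 0.1, -1.2]
width: 0.145
```

```bash
sed -i 's/60:290,100:390/80:310,200:490/;s/\[100,60\]/[200,80]/' fx.py; python3 fx.py pics/q9.png 50 35 20
```

```text
[ 0.51483374 -0.12928492  0.14249447] [ 0.1  0.1 -1.2] [-0.01 -0.05 -0.  ] 30.6 0.14520832592288369
```

View pics/q9.png

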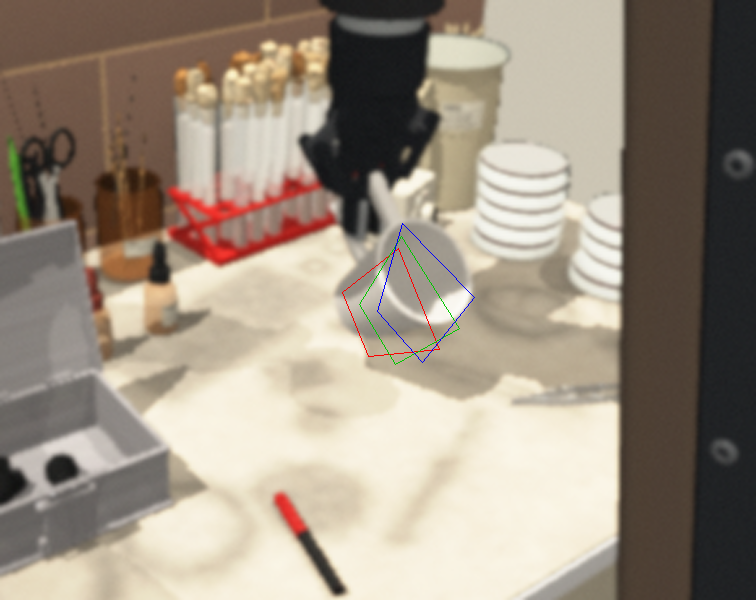

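The tilt is about 50° with the pads lower on the grip. Press down while drawing back (+x) so the foot edge stays put and the beaker rights itself.

Call:
move_arm:
  commands:
    - [0,0,15,0]
    - [-5,0,27,0]
    - [-15,0,34,0]
    - [-24,0,39,0]
    - [-30,0,43,0]
    - [-37,0,49,0]
    - [-44,0,55,0]
    - [-50,0,60,0]
  newtons: 20

```text
time_s: 31.32
tool_pos: [0.5708, -0.1299, 0.0864]
ee_rot: [0.004, 0.005, 1.0, -0.001]
wrist_force: [3.0, -1.0, 11.4]
width: 0.147
```

```bash
python3 fx.py pics/r1.png 30 15 0
```

```text
[ 0.57075418 -0.12991154  0.08639661] [ 3.  -1.  11.4] [-0.48 -0.96 -0.  ] 31.3167 0.1470083541097492
```

View pics/r1.png

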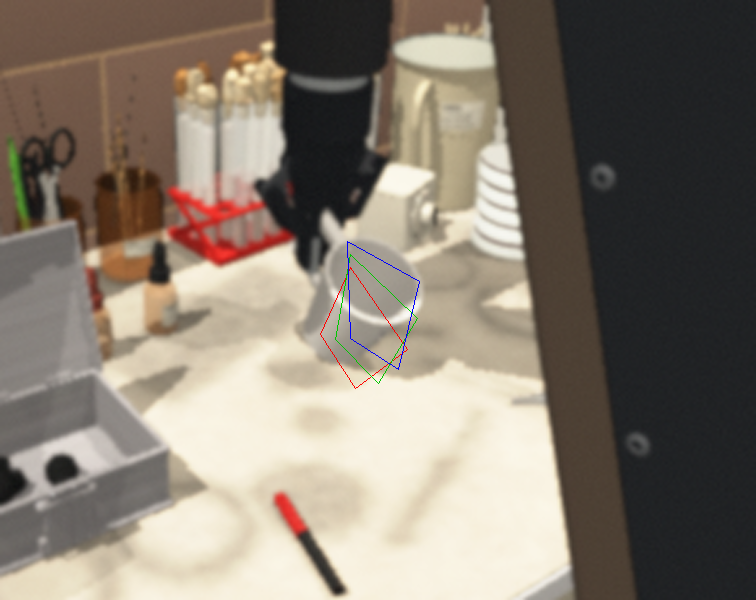

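Righting well, at about 28°. Continue.

Call:
move_arm:
  commands:
    - [-3,0,5,0]
    - [-6,0,10,0]
    - [-9,0,15,0]
    - [-12,0,20,0]
    - [-14,0,24,0]
    - [-14,0,24,0]

```text
time_s: 31.87
tool_pos: [0.5835, -0.1298, 0.0611]
ee_rot: [0.003, 0.006, 1.0, -0.0]
wrist_force: [3.0, 0.1, 6.0]
width: 0.122
```

Call:
move_arm:
  commands:
    - [-1,0,3,0]
    - [-2,0,6,0]
    - [-3,0,9,0]
    - [-3,0,12,0]
    - [-3,0,12,0]

```text
time_s: 32.28
tool_pos: [0.5831, -0.13, 0.0474]
ee_rot: [0.0, 0.006, 1.0, -0.0]
wrist_force: [1.4, 0.4, 3.2]
width: 0.117
```

```bash
python3 fx.py pics/r2.png 0
```

```text
[ 0.58309501 -0.1299647   0.04737756] [1.4 0.4 3.2] [ 0.14 -0.6  -0.02] 32.2833 0.11678537824979356
```

View pics/r2.png

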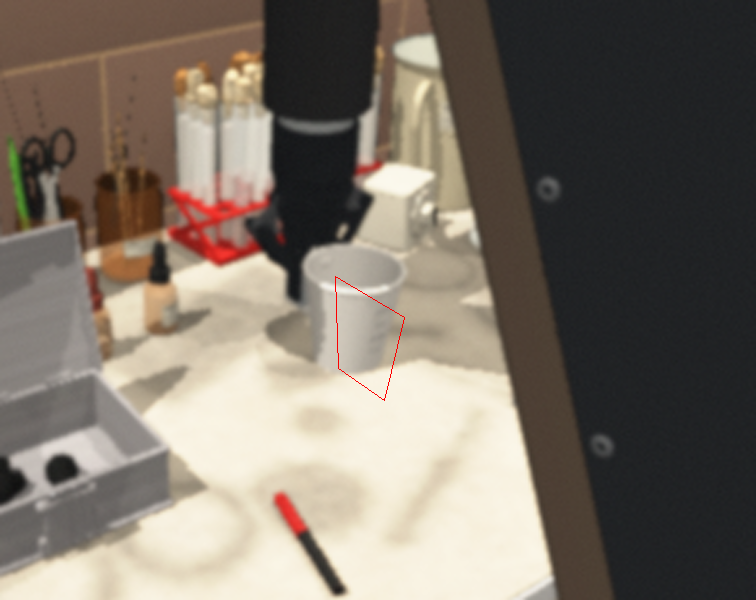

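The beaker looks upright on the table. Release, and lift clear straight up.

Call:
move_arm:
  commands:
    - [0,0,0,0]
    - [0,0,0,0]
    - [0,0,0,0]
    - [0,0,0,0]
    - [0,0,0,0]
  fingers: 50

```text
time_s: 32.75
tool_pos: [0.5819, -0.13, 0.0474]
ee_rot: [-0.0, 0.007, 1.0, -0.0]
wrist_force: [0.2, -0.1, 0.5]
width: 0.586
```

Call:
move_arm:
  commands:
    - [0,0,-20,0]
    - [0,0,-50,0]
    - [0,0,-85,0]
    - [0,0,-125,0]
    - [0,0,-165,0]
    - [0,0,-190,0]
    - [0,30,-200,0]
    - [0,70,-200,0]
    - [0,110,-200,0]
    - [0,140,-200,0]

```text
time_s: 33.58
tool_pos: [0.5837, 0.0121, 0.248]
ee_rot: [0.0, 0.007, 1.0, 0.0]
wrist_force: [0.6, -0.1, -0.2]
width: 0.584
```

```bash
python3 - <<'E'
from h import *
s=sense();print(s["tool_pos"],s["joint_positions"].round(2),s["wrist_force"],s["time_s"])
b=read_camera("side");c=cv2.resize(b[80:310,140:430],(756,600),interpolation=2)
cv2.imwrite("pics/r3.png",c[:,:,::-1])
E
```

```text
[0.58371302 0.0121051  0.24804387] [ 0.36  0.21 -0.2  -0.   -1.16 -1.94] [ 0.6024076  -0.11641439 -0.21342417] 33.5833
```

View pics/r3.png

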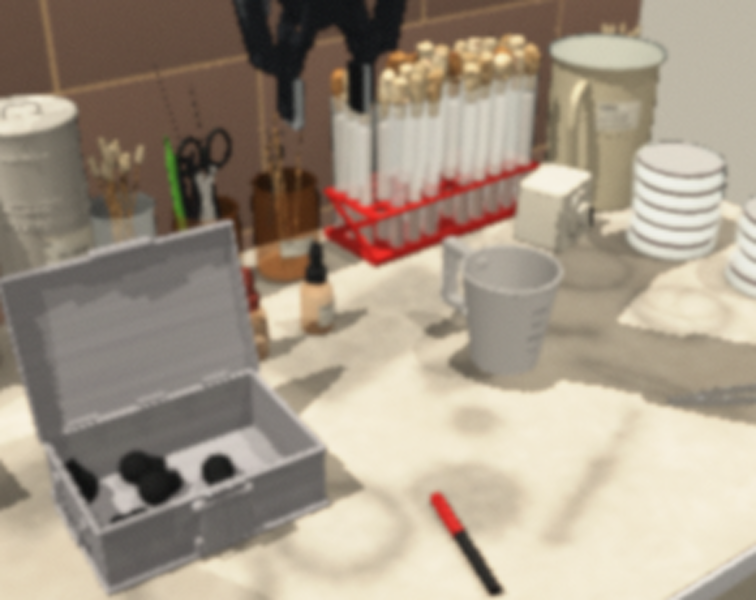

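The beaker stands upright and empty by its own foot, and the stoppers are in the case. Now the cover: check its angle and the space behind it.

```bash
python3 - <<'E'
from h import *
print("canister front base",ray("top",285,192,0),ray("top",215,185,0),"glass",ray("top",335,184,0), "dropper",ray("top",374,264,0))
b=read_camera("top");c=cv2.resize(b,(800,600),interpolation=2)
cv2.imwrite("pics/t1.png",cv2.resize(c[100:440,120:480],(635,600))[:,:,::-1])
for th in(1.5,1.6,1.7,1.75,1.85,2.):
    X=[case(.0575-.119*np.cos(th)+.003*np.sin(th),y,.055+.119*np.sin(th)+.003*np.cos(th)) for y in(.086,-.086)]
    print(th,((proj("top",X)-[120,100])*1.764).round().tolist(),X[0])
E
```

```text
canister front base [0.73936579 0.17447523 0.        ] [0.74593412 0.26798409 0.        ] glass [0.75285208 0.10858431 0.        ] dropper [0.64460337 0.05254392 0.        ]
1.5 [[78.0, 344.0], [362.0, 358.0]] [0.55898423 0.26914137 0.17391412]
1.6 [[80.0, 324.0], [364.0, 339.0]] [0.57088056 0.26890342 0.17386166]
1.7 [[83.0, 306.0], [365.0, 320.0]] [0.58271221 0.26866675 0.17262158]
1.75 [[84.0, 297.0], [366.0, 312.0]] [0.58856679 0.26854964 0.17155959]
1.85 [[88.0, 280.0], [368.0, 294.0]] [0.60008032 0.26831934 0.16856498]
2.0 [[94.0, 257.0], [370.0, 271.0]] [0.6166473  0.26798796 0.16195795]
```

View pics/t1.png

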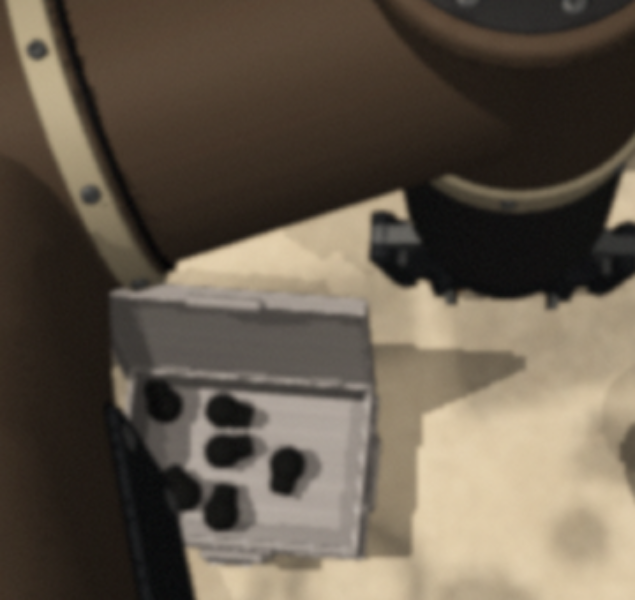

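All six stoppers are visible inside the case, and the cover stands at about 1.77 rad. Close the fingers and go behind the cover.

Call:
move_arm:
  commands:
    - [-20,35,0,0]
    - [-40,75,0,0]
    - [-56,110,0,0]
    - [-58,145,0,0]
    - [-58,168,0,0]
    - [-58,170,25,0]
    - [-58,170,55,0]
    - [-58,170,80,0]
    - [-58,170,80,0]
  fingers: 0
  newtons: 60

```text
time_s: 34.43
tool_pos: [0.6412, 0.1779, 0.1615]
ee_rot: [-0.004, 0.007, 1.0, -0.002]
wrist_force: [-1.9, 0.6, -1.0]
width: -0.004
```

```bash
python3 - <<'E'
from h import *
s=sense();print(s["tool_pos"],s["joint_positions"].round(2),s["wrist_force"],s["width"],s["time_s"],go([.60,.184,.174],CY),go([.55,.184,.1715],CY))
E
```

```text
[0.64116618 0.17787176 0.16146435] [ 0.56  0.41 -0.12 -0.   -1.05 -2.15] [-1.89045891  0.63571509 -0.95293973] -0.003984750596533712 34.4333 (array([ 41.4,   5.5, -12.2]), np.float64(0.006)) (array([91.3,  4.8, -9.3]), np.float64(0.006))
```

Call:
move_arm:
  commands:
    - [20,5,-2,0]
    - [35,5,-4,0]
    - [45,5,-5,0]
    - [55,5,-5,0]
    - [63,5,-5,0]
    - [71,5,-5,0]
    - [79,5,-4,0]
    - [87,5,-3,0]
    - [92,5,-2,0]

```text
time_s: 35.18
tool_pos: [0.5523, 0.1859, 0.1706]
ee_rot: [0.001, 0.006, 1.0, 0.001]
wrist_force: [0.8, 0.7, 4.3]
width: -0.001
```

Call:
move_arm:
  commands:
    - [9,0,3,0]
    - [18,0,6,0]
    - [26,0,10,0]
    - [34,0,16,0]
    - [42,0,23,0]
    - [50,0,30,0]
    - [56,0,38,0]
    - [62,0,46,0]
    - [66,0,54,0]

```text
time_s: 35.93
tool_pos: [0.4854, 0.1861, 0.1144]
ee_rot: [-0.0, 0.007, 1.0, -0.0]
wrist_force: [-0.5, 0.8, 1.6]
width: -0.001
```

```bash
python3 - <<'E'
from h import *
s=sense();print(s["tool_pos"],s["wrist_force"],s["time_s"])
b=read_camera("side");c=cv2.resize(b[80:310,100:390],(756,600),interpolation=2)
cv2.imwrite("pics/c1.png",c[:,:,::-1])
E
```

```text
[0.48535096 0.18607732 0.11442918] [-0.50957829  0.80282554  1.61574415] 35.9333
```

View pics/c1.png

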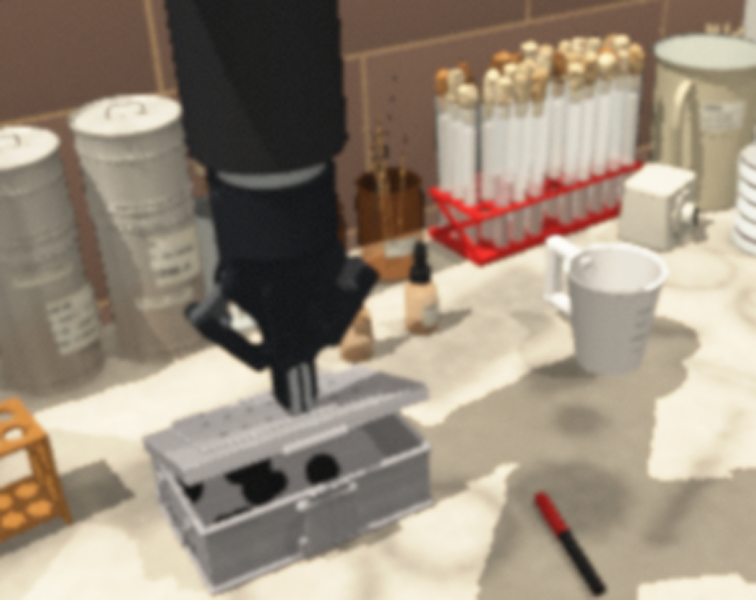

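The cover is most of the way down, at about 0.4 rad, with the fingertips on it. Press on down.

Call:
move_arm:
  commands:
    - [4,0,7,0]
    - [7,0,14,0]
    - [9,0,20,0]
    - [10,0,25,0]
    - [11,0,30,0]
    - [11,0,33,0]
    - [11,0,33,0]

```text
time_s: 36.57
tool_pos: [0.4752, 0.1865, 0.0821]
ee_rot: [-0.0, 0.007, 1.0, -0.0]
wrist_force: [-0.2, 0.4, 0.3]
width: 0.003
```

Call:
move_arm:
  commands:
    - [0,0,2,0]
    - [0,0,4,0]
    - [0,0,4,0]

```text
time_s: 36.82
tool_pos: [0.4753, 0.1864, 0.0781]
ee_rot: [-0.0, 0.007, 1.0, -0.0]
wrist_force: [-0.1, 0.1, -0.7]
width: -0.006
```

Call:
move_arm:
  commands:
    - [0,0,1,0]
    - [0,0,2,0]
    - [0,0,3,0]
    - [0,0,3,0]

```text
time_s: 37.15
tool_pos: [0.4754, 0.1864, 0.0776]
ee_rot: [0.0, 0.006, 1.0, -0.0]
wrist_force: [-10.3, -2.7, 27.2]
width: 0.005
```

```bash
python3 - <<'E'
from h import *
s=sense();print(s["tool_pos"],s["wrist_force"],s["time_s"])
E
```

```text
[0.47543163 0.18642027 0.07760782] [-10.25407439  -2.67977104  27.21721651] 37.15
```

It is firm at 27 N with the tips at 58.6 mm, which is the shut height. Lift off and check.

Call:
move_arm:
  commands:
    - [0,0,-10,0]
    - [0,0,-40,0]
    - [0,0,-80,0]
    - [0,0,-120,0]
    - [0,0,-150,0]
    - [0,0,-170,0]
    - [0,0,-170,0]

```text
time_s: 37.73
tool_pos: [0.4773, 0.1876, 0.2505]
ee_rot: [0.003, 0.006, 1.0, 0.002]
wrist_force: [0.9, 0.3, 0.4]
width: -0.003
```

```bash
python3 - <<'E'
from h import *
s=sense();print(s["tool_pos"],s["wrist_force"],s["time_s"])
b=read_camera("side");c=cv2.resize(b[130:320,100:350],(789,600),interpolation=2)
cv2.imwrite("pics/c2.png",c[:,:,::-1])
E
```

```text
[0.47734639 0.18757462 0.25052926] [0.93499568 0.31316013 0.4207873 ] 37.7333
```

View pics/c2.png

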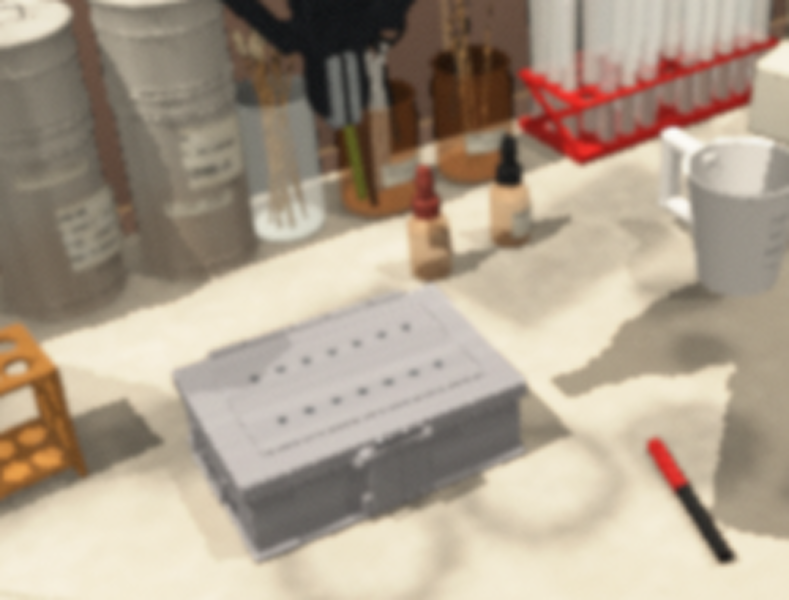

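The cover is flat shut with the catch over its front edge. The beaker stands upright and both droppers are untouched. Handing in.

```bash
python3 -c "
from cell import *
print(sign_off())"
```

```text
the job is handed in; nothing more can be done
None
```

The job is done and handed in at about 38 s of the 72 s allowed.

**What I did**
- I took the beaker by its handle. The tool cannot tilt, so I tipped the beaker by levering its side on the case's end wall, and all six stoppers went into the case.
- I turned the empty beaker back up by pushing its foot against the open cover, then pressed it down on the table until it stood. It now stands a little way from where it started, with its handle facing away from the robot.
- I pushed the cover over from behind and pressed it down until it was shut.

**Last checks**
- **Stoppers:** the top picture taken before closing showed all six in the case.
- **Beaker:** the side pictures showed it empty and upright.
- **Cover:** it stopped firm at 27 N with the fingertips at 58.6 mm, which is the shut height. It stayed flat after I lifted off, with the catch at its front edge. I saw no force peak as the catch snapped; the readings were near 0 N until the firm stop.
- **Droppers and the rest of the bench:** both droppers looked where they had been, and nothing else looked moved.

**What did not go to plan**
- Three moves failed and had to be reworked: letting the beaker swing in a loose grip, my first lever over the wall, and dragging the beaker on the table to right it.
- While righting the beaker I pressed on the cover and the table with about 25 N and 21 N at the wrist, and the handle slid a little in the pads.
- I viewed about 28 pictures, well over the budget of 10.

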